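Take the cured dental models to the scanner

ROBOT

A 6-joint arm with a two-finger parallel gripper is mounted at the origin on the work surface. World frame = base frame: x ahead of the robot, y to its left, z up, the work surface at z = 0. Lengths are in mm, angles in rad, forces in N, time in s.
With the tool pointing down it reaches from about 300 to 775 mm from the base axis. Payload 14.6 kg.
Tool frame: the origin (TCP) lies midway between the tips of the shut fingers; the grasp point (between the pads) lies manip.tcp_to_grasp behind it (manip.tcp_to_grasp is the distance from the TCP to the grasp point, in mm); x points along the fingers, z is the direction in which the jaws open and shut, and the axes are right-handed (so a half turn about x gives the same grasp; the last joint's range is limited). The gripper opens to 94 mm and grips with 3 to 60 N. Pads are 16 mm wide; open, the fingers measure 119 mm over their backs; the gripper's body (75 mm by 177 mm) begins 78 mm behind the grasp point.
Start: joints at [-1.35, 0.3, 1.521, -0, 1.321, -0.067], TCP at [156.107, -527.37, 173.746] pointing down, gripper open.
Joint ranges: [-3.03, 3.03], [-0.79, 2.21], [0.23, 2.52], [-1.04, 4.18], [0, 3.07], [-2.55, 2.55]. Speed limits (rad/s): [2.22, 2.22, 2.57, 3.14, 3.14, 3.14].

INTERFACE

Orientations are given as [roll, pitch, yaw] about the fixed x, y, z axes, in that order (R = Rz(yaw) Ry(pitch) Rx(roll)).
In Python, from cell import manip gives the robot as it stands.
- The arm moves only by the shell command python3 -m jog 'ROWS' [FORCE]. ROWS is JSON, a list of rows, each an object of numbers: "grip": the opening, from 0 (shut) to 1 (fully open); "tx", "ty", "tz": the shift along the tool's x, y, z in units of 40 mm (1.0 is 40 mm); "turn": the turn about the tool's x in units of 6 degrees (1.0 is 6 degrees). In form: [{"grip": .., "tx": .., "ty": .., "tz": .., "turn": ..}, ...]. A call has 1 to 12 rows; each row is the pose to reach, as a shift and turn from the pose commanded when the call began, along the tool's axes at that moment; what a row does not reach only later rows make up. A row lasts 1/12 s, in which the tool goes at most 41.7 mm and 7.16 degrees, less where a joint would pass 70% of its speed; a pose out of reach is approached as far as the arm can. A call with a gripper value outside its range is refused whole. The fingers move at their own pace and stop on an object; FORCE is the grip in N (left out, the last holds). Time passes only in rows, so rows that repeat a pose let the fingers close. It gives the time, the measured TCP pose, the force and the opening at its end, in the units of the state.
- manip.read_state(): the state, without advancing time (a new reading comes with each control period).
- manip.camera(name): name is "side" or "top" or "wrist"; returns a dict with "image" (480x640x3 uint8, red, green, blue), "fx", "fy", "cx", "cy" (pixels), "k1" (the pictures are not rectified: a ray, as slopes to the right and down, at radius r is drawn at 1 + k1 r^2 times it, then the intrinsics apply), "eye" and "attitude" of the camera in the world. Camera axes: x right, y up, looking along -z (the intrinsics and any distortion apply to the point x, -y, -z); pixel columns grow to the right and rows downward; lengths in mm; the calibration is good to about 2 mm. A picture is of the moment at which its call begins. There is no depth.
- manip.sign_off(): hands the job in, once; it reports no verdict.
The state is a dict: "clock": time; "joints": joint angles; "qd": joint speeds; "effort": joint torques, N m; "eef_pos": TCP position; "eef_rot": TCP orientation; "wrist_force": force on the tool from outside, world axes, zero at the start; "moment": the same for the moment, N m; "finger_gap": finger opening in mm.
Only numpy, scipy, OpenCV 4.12 (cv2) and the standard library are available. Lean on these libraries where they do the work, as an engineer would, in place of code of your own. Each camera call takes 0.05 s, during which the arm holds its last target. There are 200 camera calls.

TASK

Pull the red cabinet's drawer, left ajar, fully out to its stop and move every teal dental model from it into the blue tray at the foot of the scanner ramp, side by side on the tray's floor and not stacked; leave the amber disc in the drawer. When all are loaded, slide the tray up the ramp, without lifting or tipping it, and leave it resting against the yellow top stop with the models still in it. Leave the drawer fully shut and everything else on the table where it was.

Things in the scene. Friction and masses are not known exactly. Their poses are not given: they have to be found in the camera images.
- drawer (a joint): The drawer of the red curing cabinet: metres pulled out; 0 = shut (it starts ajar, at about 0.06), 0.19 = fully out against its stop. It slides level along the cabinet's -x axis with about 2 N of friction and stays where it is left.
- handle (a point): Middle of the drawer's steel bar handle (moves with the drawer). The bar is round, 10 mm thick and 120 mm long, parallel to the cabinet's y, 45 mm in front of the drawer's red front panel, 95 mm above the table (35 mm below the cabinet's top), held by thin stems near both ends; free above.
- drawer_floor (a point): Centre of the top of the drawer's white floor (moves with the drawer), 62 mm above the table. The inside is 165 mm (cabinet x) by 280 mm (cabinet y), with side and back walls only 16 mm above the floor; the front panel rises to 55 mm above the floor. Fully out, the whole inside is clear of the cabinet, its back end 25 mm in front of the cabinet's face.
- cabinet: The red steel curing cabinet, fixed, 300 (x) x 340 (y) x 130 mm high. Origin: on the table, under the middle of its front face; the cabinet extends to x = +300 mm. Its drawer opens along its own -x, roughly towards the robot.
- ramp: Grey feed ramp of the model scanner, fixed. Origin: on the table under its middle. Along its +x: a level landing (x = -205 to -5 mm, top 8 mm above the table), open at its near end, then a 6 degree slope up to the yellow stop, whose face (40 mm high, square to the slope) has its foot at x = 175 mm, 27 mm high. Channel 268 mm wide between side rails 14 mm high. Behind the stop: a white light bar, 75 mm high.
- tray: Open blue plastic tray, 160 (x) x 260 (y) x 20 mm high, walls and floor 5 mm thick, 0.25 to 0.5 kg empty. Origin: centre of its underside. It starts on the ramp's landing, its x within a few degrees of the ramp's +x. Against the stop, its origin is 80 mm short of it along the slope (at x = 95 mm, 18.5 mm high in the ramp's frame); friction keeps it there.
- disc: Amber glass test disc, 28 mm across and 10 mm thick, lying in the drawer among the models. Origin: centre of its underside. It stays in the drawer.
- model1: Teal cast dental model, 48 (x) x 40 (y) x 36 mm high, about 60 to 130 g; absent in some runs. Origin: its middle, 18 mm above its underside; z up towards the teeth. Lower 18 mm: solid block 48 x 40; upper 18 mm: horseshoe 44 x 36 mm, two legs along x, closed at +x (teeth bumps stand up to 1 mm higher).
- model2: Teal cast dental model, 48 (x) x 40 (y) x 36 mm high, about 60 to 130 g; absent in some runs. Origin: its middle, 18 mm above its underside; z up towards the teeth. Lower 18 mm: solid block 48 x 40; upper 18 mm: horseshoe 44 x 36 mm, two legs along x, closed at +x (teeth bumps stand up to 1 mm higher).
- model3: Teal cast dental model, 48 (x) x 40 (y) x 36 mm high, about 60 to 130 g; absent in some runs. Origin: its middle, 18 mm above its underside; z up towards the teeth. Lower 18 mm: solid block 48 x 40; upper 18 mm: horseshoe 44 x 36 mm, two legs along x, closed at +x (teeth bumps stand up to 1 mm higher).
- model4: Teal cast dental model, 48 (x) x 40 (y) x 36 mm high, about 60 to 130 g; absent in some runs. Origin: its middle, 18 mm above its underside; z up towards the teeth. Lower 18 mm: solid block 48 x 40; upper 18 mm: horseshoe 44 x 36 mm, two legs along x, closed at +x (teeth bumps stand up to 1 mm higher).
- model5: Teal cast dental model, 48 (x) x 40 (y) x 36 mm high, about 60 to 130 g; absent in some runs. Origin: its middle, 18 mm above its underside; z up towards the teeth. Lower 18 mm: solid block 48 x 40; upper 18 mm: horseshoe 44 x 36 mm, two legs along x, closed at +x (teeth bumps stand up to 1 mm higher).
- bottle: Water bottle with red cap, 60 mm across, 190 mm high; not part of the job, leave it alone.
- tape: Roll of paper tape lying flat, 84 mm across, 24 mm high; not part of the job, leave it alone.
- pen: Blue pen, 11 mm thick; not part of the job, leave it alone.
- white_model1: White dental model on a paper sheet (48 x 40 x 36 mm); not part of the job, leave it alone.
- white_model2: White dental model on a paper sheet (48 x 40 x 36 mm); not part of the job, leave it alone.
- mug: White mug, 80 mm across, 90 mm high; not part of the job, leave it alone.
- jar: Amber jar, 64 mm across, 70 mm high; not part of the job, leave it alone.
There are look-alikes about, which are no part of the job. What is shaped like the model2 but black or purple is not meant.

How it is judged:
By the outcome, as a careful person would: the job done as asked, in the order asked, and still so for the second after the job is handed in, with the robot touching nothing.
Of model1, model2, model3, model4, model5 only 3 to 5 are there at a start; the rules pass over those that are not, and their reading is None.
At some moment in a run one of model1, model2, model3, model4, model5 may be knocked a few centimetres aside while the robot is not near it.
Once in a run the grip may slacken for a moment while it holds something.
It also fails if it takes over 210 s, if anything falls off the work surface, if the arm or the gripper's body presses on something with over 40 N, if the wrist force passes 120 N, or if a joint passes its speed limit or range.

## Working session

There is one attempt and no reset: what is moved stays moved. The work goes in short steps, Python scripts to look and compute and a shell command to move; the robot and the scene stay as the last step left them, time stands still between calls to the robot, and variables do not carry over. Pictures are saved under pics/ and viewed, about 12 in all and at most 16, crops included, and the job is handed in when it is done.

```bash
ls; mkdir -p pics
cat > h.py <<'E'
import numpy as np, cv2
from cell import manip
def shot(name,fn=None):
    c=manip.camera(name)
    if fn: cv2.imwrite('pics/'+fn+'.png',c['image'][:,:,::-1])
    return c
def Rm(c):
    a=np.array(c['attitude'],float)
    if a.shape==(3,3): return a
    from scipy.spatial.transform import Rotation as R
    return R.from_euler('xyz',a).as_matrix() if a.size==3 else R.from_quat(a).as_matrix()
def ray(c,u,v):
    K=np.array([[c['fx'],0,c['cx']],[0,c['fy'],c['cy']],[0,0,1.]])
    p=cv2.undistortPoints(np.array([[[u,v]]],float),K,np.array([c['k1'],0,0,0,0.]))[0,0]
    return np.array(c['eye'],float),Rm(c)@np.array([p[0],-p[1],-1])
def onz(c,u,v,z):
    e,d=ray(c,u,v); return e+d*(z-e[2])/d[2]
def pix(c,P):
    q=Rm(c).T@(np.array(P,float)-np.array(c['eye'])); x,y=q[0]/-q[2],-q[1]/-q[2]
    k=1+c['k1']*(x*x+y*y); return c['fx']*x*k+c['cx'],c['fy']*y*k+c['cy']
E
python3 - <<'E'
from h import *
print(manip.read_state(), manip.tcp_to_grasp)
for n in('top','side','wrist'):
    c=shot(n,n+'0'); print(n,{k:v for k,v in c.items() if k!='image'})
E
```

```text
pics
{'clock': 0.0, 'joints': array([-1.34961100e+00,  3.00493816e-01,  1.52159535e+00, -5.37257298e-06,
        1.32071352e+00, -6.65902171e-02]), 'qd': array([-0.00031961,  0.00025422, -0.00088074, -0.00106094,  0.00027196,
       -0.00044715]), 'effort': array([-2.24997391e-03, -5.31799006e+01, -3.52740097e+01,  7.07732281e-02,
        2.44574749e-02, -6.55601048e-05]), 'eef_pos': array([ 156.03330018, -527.0777719 ,  173.16786334]), 'eef_rot': array([3.07930299, 1.56958629, 1.79628354]), 'wrist_force': array([-0.02570956, -0.12900521, -0.74538531]), 'moment': array([0.06055204, 0.02212246, 0.01818574]), 'finger_gap': 94.38697401369373} 18.8
top {'fx': 609.4133980883661, 'fy': 609.4133980883661, 'cx': 327.48456218268984, 'cy': 232.05654064995096, 'k1': 0.028557673161858945, 'eye': array([ 378.20238485,   11.86987845, 1773.67639309]), 'attitude': array([ 0.10327015, -0.00740462, -1.58216911])}
side {'fx': 449.59031073660634, 'fy': 449.59031073660634, 'cx': 315.3501082686135, 'cy': 244.2664288706452, 'k1': -0.047624603977260864, 'eye': array([-29.31625769, 741.26609841, 923.08891026]), 'attitude': array([ 8.44585728e-01, -2.00195344e-03, -2.46578248e+00])}
wrist {'fx': 372.4904909422774, 'fy': 372.4904909422774, 'cx': 319.6215871684539, 'cy': 241.75852097531435, 'k1': -0.04899018039257646, 'eye': array([ 224.4372409 , -507.53378757,  384.96088635]), 'attitude': array([-2.47485201e-01,  2.40636288e-04, -1.28274717e+00])}
```

View pics/top0.png

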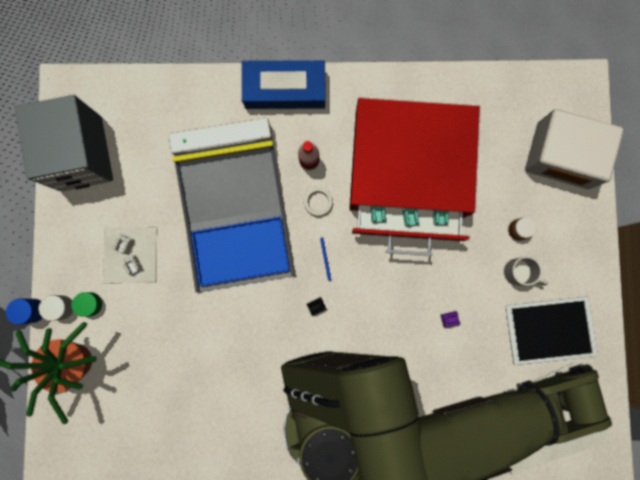

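View pics/side0.png

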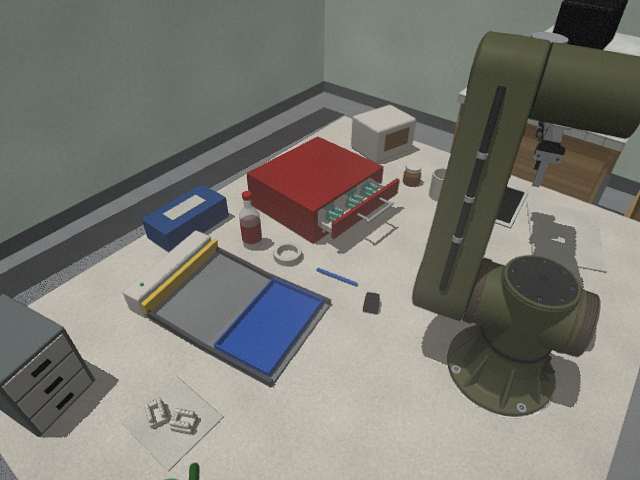

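Top view: red cabinet's drawer is ajar, with the handle near (410,255) and the tray at (242,252). Candidates for a dental model:
- teal, in the drawer: (379,215), (411,217), (441,217). These are the targets, and more may be hidden at the back.
- black (317,306), purple (451,319), white (124,243) and (133,265): look-alikes, left alone.

Close crop next.

Run:
```python
from h import *
c=shot('top'); im=c['image'][:,:,::-1]
cv2.imwrite('pics/crop1.png',cv2.resize(im[190:275,340:485],None,fx=5.4,fy=5.4,interpolation=cv2.INTER_CUBIC))
hsv=cv2.cvtColor(c['image'],cv2.COLOR_RGB2HSV)
red=cv2.inRange(hsv,(0,150,120),(6,255,255)); red[:,:345]=0
# cabinet top big blob
n,l,s,ce=cv2.connectedComponentsWithStats(red)
for i in range(1,n):
    if s[i,4]>100:
        r=cv2.minAreaRect(np.argwhere(l==i)[:,::-1].astype(np.float32)); b=cv2.boxPoints(r)
        print('red',s[i],[onz(c,u,v,130 if s[i,4]>4000 else 117)[:2].round(0).tolist() for u,v in b])
blue=cv2.inRange(hsv,(105,150,100),(120,255,255)); blue[:205]=0;blue[295:]=0;blue[:,:180]=0;blue[:,300:]=0
n,l,s,ce=cv2.connectedComponentsWithStats(blue);i=1+np.argmax(s[1:,4])
b=cv2.boxPoints(cv2.minAreaRect(np.argwhere(l==i)[:,::-1].astype(np.float32)))
P=np.array([onz(c,u,v,26)[:2] for u,v in b]);print('tray',P.round(0).tolist(),P.mean(0))
yel=cv2.inRange(hsv,(22,150,120),(35,255,255))
b=cv2.boxPoints(cv2.minAreaRect(np.argwhere(yel>0)[:,::-1].astype(np.float32)))
print('yel',b.round(0).tolist(),[onz(c,u,v,66)[:2].round(0).tolist() for u,v in b])
```

```text
red [  351    99   128   113 12904] [[626.0, -67.0], [921.0, -90.0], [895.0, -430.0], [601.0, -401.0]]
red [353 229 116  10 292] [[552.0, -72.0], [559.0, -73.0], [535.0, -386.0], [528.0, -386.0]]
tray [[564.0, 393.0], [606.0, 133.0], [449.0, 107.0], [408.0, 365.0]] [506.85522722 249.43735081]
yel [[173.0, 156.0], [272.0, 140.0], [272.0, 145.0], [173.0, 161.0]] [[777.0, 435.0], [822.0, 154.0], [807.0, 151.0], [762.0, 433.0]]
```

View pics/crop1.png

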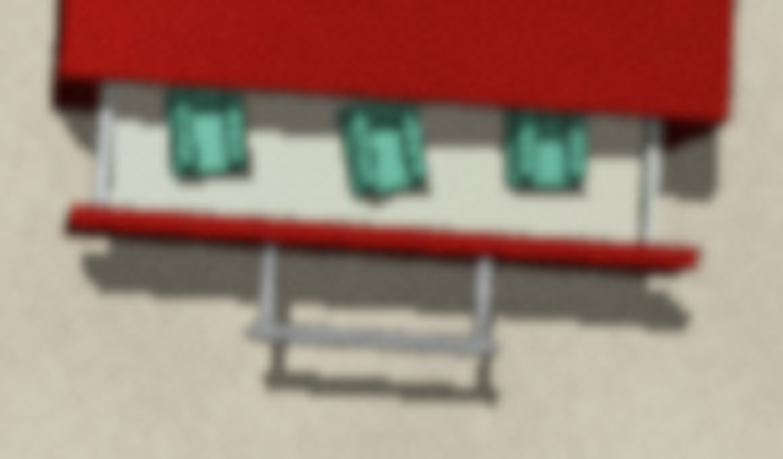

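```bash
cat >> h.py <<'E'
from scipy.spatial.transform import Rotation as R
def to(P,jaw=None,grasp=False):
    """print rows' units to bring TCP (or grasp pt) to world P, jaw dir at angle jaw deg (mod 180)"""
    s=manip.read_state(); M=R.from_euler('xyz',s['eef_rot']).as_matrix(); P=np.array(P,float)
    if grasp: P=P-[0,0,manip.tcp_to_grasp]
    d=M.T@(P-s['eef_pos'])/40
    now=np.degrees(np.arctan2(M[1,2],M[0,2])); t=0
    if jaw is not None: t=(((now-jaw)+90)%180-90)/6
    print('tcp',s['eef_pos'].round(1),'jaw',round(now,1),'gap',round(s['finger_gap'],1),'F',s['wrist_force'].round(1),'t',round(s['clock'],1))
    print('  -> tx %.2f ty %.2f tz %.2f turn %.2f  (mm %s)'%(*d,t,(d*40).round(1)), 'j1 j6',s['joints'][[0,5]].round(2))
E
python3 - <<'E'
from h import *
c=shot('top')
a=onz(c,386.8,251.3,95);b=onz(c,430.8,253.9,95);print(a,b,np.linalg.norm(a-b))
h=(a+b)/2; print(h)
s=manip.read_state();print(R.from_euler('xyz',s['eef_rot']).as_matrix().round(3))
to([h[0],h[1],150],-4.4); to([h[0],h[1],76],-4.4)
E
```

```text
[ 496.87053472 -165.72813157   95.        ] [ 488.39318209 -287.01956482   95.        ] 121.58732370638548
[ 492.63185841 -226.3738482    95.        ]
[[-0.     0.959  0.284]
 [ 0.     0.284 -0.959]
 [-1.     0.    -0.   ]]
tcp [ 156.1 -527.3  173.5] jaw -73.5 gap 94.3 F [-0.2  0.1 -0.4] t 0.2
  -> tx 0.59 ty 10.20 tz -4.82 turn -11.52  (mm [  23.6  408.1 -193. ]) j1 j6 [-1.35 -0.07]
tcp [ 156.1 -527.3  173.5] jaw -73.5 gap 94.3 F [-0.2  0.1 -0.4] t 0.2
  -> tx 2.44 ty 10.20 tz -4.82 turn -11.52  (mm [  97.6  408.1 -192.9]) j1 j6 [-1.35 -0.07]
```

```bash
python3 -m jog '[{"grip":0.45,"tx":0,"ty":1.02,"tz":-0.48,"turn":-1.1},{"grip":0.45,"tx":0,"ty":2.04,"tz":-0.96,"turn":-2.2},{"grip":0.45,"tx":0.1,"ty":3.0,"tz":-1.42,"turn":-3.3},{"grip":0.45,"tx":0.2,"ty":3.9,"tz":-1.84,"turn":-4.4},{"grip":0.45,"tx":0.2,"ty":4.8,"tz":-2.27,"turn":-5.5},{"grip":0.45,"tx":0.3,"ty":5.7,"tz":-2.7,"turn":-6.6},{"grip":0.45,"tx":0.3,"ty":6.6,"tz":-3.1,"turn":-7.7},{"grip":0.45,"tx":0.4,"ty":7.5,"tz":-3.55,"turn":-8.8},{"grip":0.45,"tx":0.4,"ty":8.4,"tz":-4.0,"turn":-9.9},{"grip":0.45,"tx":0.5,"ty":9.3,"tz":-4.4,"turn":-11},{"grip":0.45,"tx":0.5,"ty":10.2,"tz":-4.82,"turn":-11.5},{"grip":0.45,"tx":0.5,"ty":10.2,"tz":-4.82,"turn":-11.5}]' 20
python3 - <<'E'
from h import *
c=shot('wrist','w1');print(pix(c,[492.6,-226.4,95]))
to([492.6,-226.4,76],-4.3)
E
```

```text
clock: 1.25
eef_pos: [496.0, -222.4, 153.3]
eef_rot: [1.309, 1.57, 1.239]
wrist_force: [-0.0, -0.3, 0.3]
finger_gap: 42.5
(np.float64(314.818665236603), np.float64(250.00085031532927))
tcp [ 494.2 -224.4  153.3] jaw -4.2 gap 42.5 F [-0.3 -0.8 -1.1] t 1.3
  -> tx 1.93 ty -0.05 tz -0.04 turn 0.01  (mm [77.3 -2.2 -1.4]) j1 j6 [-0.49 -0.42]
```

View pics/w1.png

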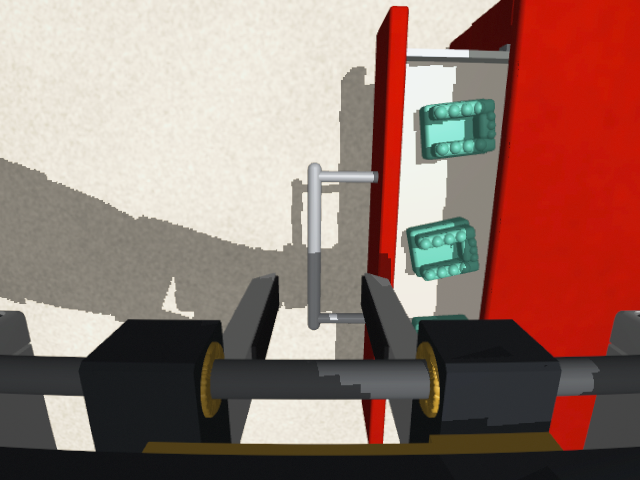

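```bash
python3 -m jog '[{"grip":0.45,"tx":0.8,"ty":-0.05,"tz":-0.04,"turn":0},{"grip":0.45,"tx":1.5,"ty":-0.05,"tz":-0.04,"turn":0},{"grip":0.45,"tx":1.93,"ty":-0.05,"tz":-0.04,"turn":0},{"grip":0.45,"tx":1.93,"ty":-0.05,"tz":-0.04,"turn":0},{"grip":0,"tx":1.93,"ty":-0.05,"tz":-0.04,"turn":0},{"grip":0,"tx":1.93,"ty":-0.05,"tz":-0.04,"turn":0},{"grip":0,"tx":1.93,"ty":-0.05,"tz":-0.04,"turn":0},{"grip":0,"tx":1.93,"ty":-0.05,"tz":-0.04,"turn":0},{"grip":0,"tx":1.93,"ty":-0.05,"tz":-0.04,"turn":0}]' 30 && python3 -m jog '[{"grip":0,"tx":0,"ty":0,"tz":-0.2,"turn":0},{"grip":0,"tx":0,"ty":0,"tz":-0.5,"turn":0},{"grip":0,"tx":0,"ty":0,"tz":-0.8,"turn":0},{"grip":0,"tx":0,"ty":0,"tz":-1.1,"turn":0},{"grip":0,"tx":0,"ty":0,"tz":-1.4,"turn":0},{"grip":0,"tx":0,"ty":0,"tz":-1.7,"turn":0},{"grip":0,"tx":0,"ty":0,"tz":-2.0,"turn":0},{"grip":0,"tx":0,"ty":0,"tz":-2.3,"turn":0},{"grip":0,"tx":0,"ty":0,"tz":-2.6,"turn":0},{"grip":0,"tx":0,"ty":0,"tz":-2.8,"turn":0},{"grip":0,"tx":0,"ty":0,"tz":-3.0,"turn":0},{"grip":0,"tx":0,"ty":0,"tz":-3.1,"turn":0}]'
```

```text
clock: 2.05
eef_pos: [491.1, -228.8, 77.4]
eef_rot: [-0.419, 1.569, -0.498]
wrist_force: [-0.1, -0.1, 0.1]
finger_gap: 12.5
clock: 3.05
eef_pos: [366.4, -218.7, 76.7]
eef_rot: [-0.748, 1.571, -0.827]
wrist_force: [-0.5, -1.1, -0.2]
finger_gap: 0.5
```

Run:
```python
from h import *
c=shot('top'); im=c['image'][:,:,::-1]
cv2.imwrite('pics/crop2.png',cv2.resize(im[180:330,330:490],None,fx=4,fy=4,interpolation=cv2.INTER_CUBIC))
```

```text
(no output)
```

View pics/crop2.png

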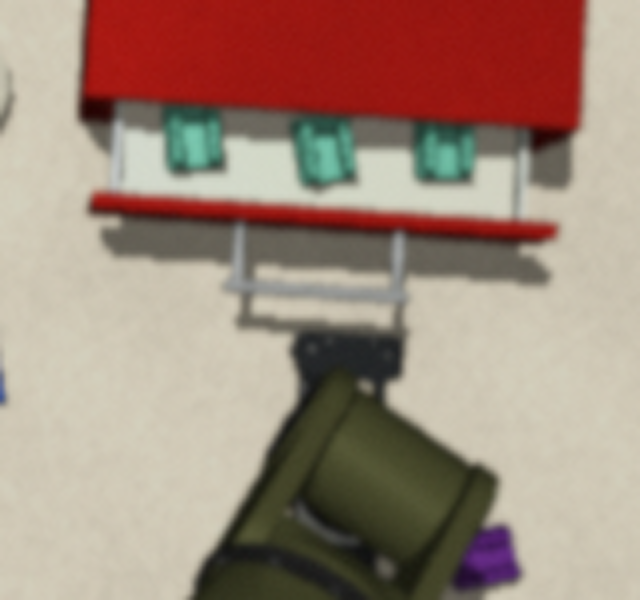

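```bash
python3 -m jog '[{"grip":0.45,"tx":-0.8,"ty":0,"tz":0,"turn":0},{"grip":0.45,"tx":-1.6,"ty":0,"tz":0.5,"turn":0},{"grip":0.45,"tx":-1.6,"ty":0,"tz":1.4,"turn":0},{"grip":0.45,"tx":-1.6,"ty":0,"tz":2.3,"turn":0},{"grip":0.45,"tx":-1.6,"ty":0,"tz":3.1,"turn":0},{"grip":0.45,"tx":-1.6,"ty":0,"tz":3.1,"turn":0},{"grip":0.45,"tx":-0.8,"ty":0,"tz":3.1,"turn":0},{"grip":0.45,"tx":0,"ty":0,"tz":3.1,"turn":0},{"grip":0.45,"tx":0,"ty":0,"tz":3.1,"turn":0}]'
python3 - <<'E'
from h import *
to([492.6,-226.4,76],-4.3)
a=shot('wrist');b=shot('side')
cv2.imwrite('pics/w2.png',np.hstack([a['image'][120:480,150:550],cv2.resize(b['image'][150:250,300:420],(432,360))])[:,:,::-1])
E
```

```text
clock: 3.85
eef_pos: [488.2, -227.0, 71.2]
eef_rot: [2.717, 1.562, 2.638]
wrist_force: [-0.7, -0.2, -1.0]
finger_gap: 42.1
tcp [ 488.2 -227.    71.2] jaw -4.5 gap 42.1 F [-0.7 -0.2 -1. ] t 3.9
  -> tx -0.12 ty 0.03 tz 0.11 turn -0.03  (mm [-4.9  1.   4.3]) j1 j6 [-0.5  -0.42]
```

View pics/w2.png

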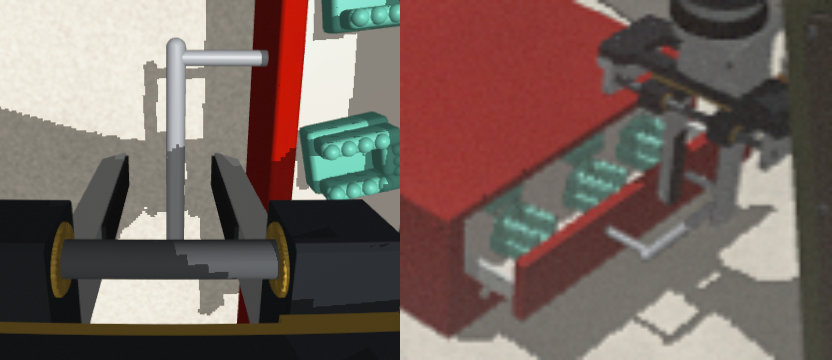

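```bash
python3 -m jog '[{"grip":0.2,"tx":-0.05,"ty":0.03,"tz":0.11,"turn":0},{"grip":0,"tx":-0.05,"ty":0.03,"tz":0.11,"turn":0},{"grip":0,"tx":-0.05,"ty":0.03,"tz":0.11,"turn":0},{"grip":0,"tx":-0.05,"ty":0.03,"tz":0.11,"turn":0},{"grip":0,"tx":-0.05,"ty":0.03,"tz":0.11,"turn":0},{"grip":0,"tx":-0.05,"ty":0.03,"tz":0.11,"turn":0},{"grip":0,"tx":-0.05,"ty":0.03,"tz":0.11,"turn":0},{"grip":0,"tx":-0.05,"ty":0.03,"tz":0.11,"turn":0},{"grip":0,"tx":-0.05,"ty":0.03,"tz":0.11,"turn":0}]' 30
python3 - <<'E'
from h import *
to([492.6,-226.4,76],-4.3)
E
python3 -m jog '[{"grip":0,"tx":0,"ty":0,"tz":-0.1,"turn":0},{"grip":0,"tx":0,"ty":0,"tz":-0.25,"turn":0},{"grip":0,"tx":0,"ty":0,"tz":-0.4,"turn":0},{"grip":0,"tx":0,"ty":0,"tz":-0.5,"turn":0}]'
```

```text
clock: 4.7
eef_pos: [495.3, -227.7, 78.5]
eef_rot: [2.582, 1.571, 2.503]
wrist_force: [0.4, 0.4, 0.5]
finger_gap: 0.9
tcp [ 495.3 -227.7   78.5] jaw -4.5 gap 0.9 F [0.4 0.4 0.5] t 4.7
  -> tx 0.06 ty 0.03 tz -0.07 turn -0.03  (mm [ 2.5  1.1 -2.8]) j1 j6 [-0.5  -0.42]
clock: 5.03
eef_pos: [474.5, -226.0, 78.5]
eef_rot: [2.893, 1.571, 2.814]
wrist_force: [-0.1, -0.8, -0.0]
finger_gap: 0.6
```

Run:
```python
from h import *
s=manip.read_state();p=s['eef_pos'];print(p)
a=shot('wrist');b=shot('side')
A=a['image'].copy();B=b['image'].copy()
for P,col in((p,(255,0,0)),(p+[0,0,18.8],(255,255,0)),([492.6,-226.4,95],(255,0,255))):
    for c,I in((a,A),(b,B)):
        u,v=pix(c,P);print(u,v);cv2.circle(I,(int(round(u)),int(round(v))),1,col,-1)
cv2.imwrite('pics/w3.png',np.hstack([A[150:450,180:480],cv2.resize(B[170:230,350:430],(400,300),interpolation=cv2.INTER_NEAREST)])[:,:,::-1])
```

```text
[ 474.48506769 -226.02990251   78.5363486 ]
318.90205959955784 269.2360681199364
384.7349696793141 218.3274515721623
318.85786872440195 280.1051392085377
385.38369028873217 213.40967772339545
351.4859150160131 276.8373069028656
380.27067487123185 211.65798392715797
```

View pics/w3.png

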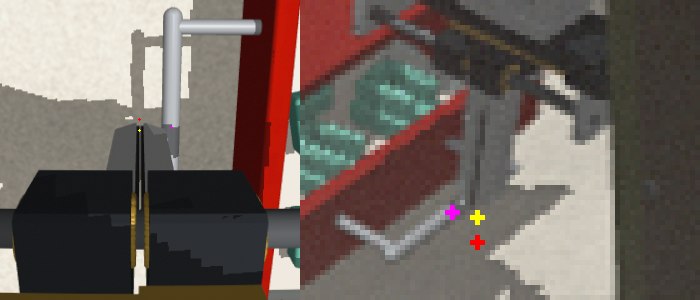

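The shut fingertips appear about 28 mm above the reported TCP in both views, so the fingers closed above the bar. I'll regrasp about 26 mm lower.

```bash
python3 -m jog '[{"grip":0.45,"tx":-0.6,"ty":0,"tz":0,"turn":0},{"grip":0.45,"tx":-0.8,"ty":0,"tz":0,"turn":0},{"grip":0.45,"tx":-0.8,"ty":0,"tz":0.45,"turn":0},{"grip":0.45,"tx":-0.8,"ty":0,"tz":0.45,"turn":0},{"grip":0.45,"tx":-0.8,"ty":0,"tz":0.45,"turn":0},{"grip":0.45,"tx":0,"ty":0,"tz":0.45,"turn":0},{"grip":0.45,"tx":0.6,"ty":0,"tz":0.45,"turn":0},{"grip":0.45,"tx":0.6,"ty":0,"tz":0.45,"turn":0}]'
python3 -m jog '[{"grip":0.2,"tx":0,"ty":0,"tz":0,"turn":0},{"grip":0,"tx":0,"ty":0,"tz":0,"turn":0},{"grip":0,"tx":0,"ty":0,"tz":0,"turn":0},{"grip":0,"tx":0,"ty":0,"tz":0,"turn":0},{"grip":0,"tx":0,"ty":0,"tz":0,"turn":0},{"grip":0,"tx":0,"ty":0,"tz":0,"turn":0},{"grip":0,"tx":0,"ty":0,"tz":0,"turn":0},{"grip":0,"tx":0,"ty":0,"tz":0,"turn":0}]' 30
```

```text
clock: 5.8
eef_pos: [490.5, -226.3, 50.0]
eef_rot: [2.728, 1.563, 2.649]
wrist_force: [-1.1, 0.9, -1.1]
finger_gap: 42.2
clock: 6.47
eef_pos: [493.6, -227.7, 55.3]
eef_rot: [-0.441, 1.57, -0.52]
wrist_force: [-1.9, 1.1, 6.6]
finger_gap: 9.2
```

```bash
python3 -m jog '[{"grip":0,"tx":0,"ty":0,"tz":-0.2,"turn":0},{"grip":0,"tx":0,"ty":0,"tz":-0.5,"turn":0},{"grip":0,"tx":0,"ty":0,"tz":-0.8,"turn":0},{"grip":0,"tx":0,"ty":0,"tz":-1.1,"turn":0},{"grip":0,"tx":0,"ty":0,"tz":-1.4,"turn":0},{"grip":0,"tx":0,"ty":0,"tz":-1.7,"turn":0},{"grip":0,"tx":0,"ty":0,"tz":-2.0,"turn":0},{"grip":0,"tx":0,"ty":0,"tz":-2.3,"turn":0},{"grip":0,"tx":0,"ty":0,"tz":-2.6,"turn":0},{"grip":0,"tx":0,"ty":0,"tz":-2.8,"turn":0},{"grip":0,"tx":0,"ty":0,"tz":-3.0,"turn":0},{"grip":0,"tx":0,"ty":0,"tz":-3.1,"turn":0}]'
python3 -m jog '[{"grip":0,"tx":0,"ty":0,"tz":-0.05,"turn":0},{"grip":0,"tx":0,"ty":0,"tz":-0.1,"turn":0},{"grip":0,"tx":0,"ty":0,"tz":-0.15,"turn":0},{"grip":0,"tx":0,"ty":0,"tz":-0.2,"turn":0},{"grip":0,"tx":0,"ty":0,"tz":-0.2,"turn":0}]'
```

```text
clock: 7.47
eef_pos: [369.4, -217.9, 55.3]
eef_rot: [-0.376, 1.569, -0.455]
wrist_force: [3.2, 1.1, 6.1]
finger_gap: 9.0
clock: 7.88
eef_pos: [363.9, -217.5, 55.3]
eef_rot: [-0.178, 1.564, -0.257]
wrist_force: [18.5, 1.4, -5.2]
finger_gap: 8.7
```

```bash
python3 -m jog '[{"grip":0.45,"tx":0,"ty":0,"tz":0.1,"turn":0},{"grip":0.45,"tx":0,"ty":0,"tz":0.1,"turn":0},{"grip":0.45,"tx":0,"ty":0,"tz":0.1,"turn":0},{"grip":0.45,"tx":-0.6,"ty":0,"tz":0.1,"turn":0},{"grip":0.45,"tx":-1.5,"ty":0,"tz":0.1,"turn":0},{"grip":0.45,"tx":-2.5,"ty":-0.2,"tz":0.2,"turn":0},{"grip":0.45,"tx":-3.4,"ty":-1.0,"tz":1.0,"turn":0},{"grip":0.7,"tx":-4.2,"ty":-1.8,"tz":1.7,"turn":0},{"grip":0.7,"tx":-4.4,"ty":-2.5,"tz":2.4,"turn":0},{"grip":0.7,"tx":-4.4,"ty":-3,"tz":2.8,"turn":0},{"grip":0.7,"tx":-4.4,"ty":-3,"tz":2.8,"turn":0},{"grip":0.7,"tx":-4.4,"ty":-3,"tz":2.8,"turn":0}]'
python3 -m jog '[{"grip":0.7,"tx":0,"ty":0,"tz":0,"turn":0},{"grip":0.7,"tx":0,"ty":0,"tz":0,"turn":0}]'
python3 - <<'E'
from h import *
shot('wrist','w4')
E
```

```text
clock: 8.88
eef_pos: [464.1, -346.8, 229.3]
eef_rot: [2.589, 1.569, 2.509]
wrist_force: [-0.1, 1.3, -0.9]
finger_gap: 65.4
clock: 9.05
eef_pos: [463.2, -344.6, 230.3]
eef_rot: [2.473, 1.57, 2.394]
wrist_force: [0.4, -0.1, 0.9]
finger_gap: 65.7
```

View pics/w4.png

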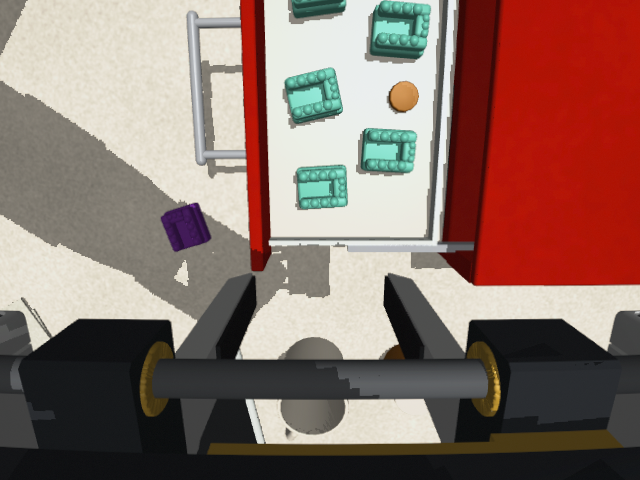

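The drawer is fully out. It holds five teal models at (318,5), (401,28), (313,95), (389,151) and (322,187), plus the amber disc at (404,97). The purple one at (186,227) is a look-alike.

```bash
cat >> h.py <<'E'
def models(c,z=82):
    hsv=cv2.cvtColor(c['image'],cv2.COLOR_RGB2HSV)
    m=cv2.inRange(hsv,(75,70,40),(95,255,255)); m=cv2.morphologyEx(m,cv2.MORPH_CLOSE,np.ones((9,9)))
    m=cv2.morphologyEx(m,cv2.MORPH_OPEN,np.ones((5,5)))
    out=[]
    for k in cv2.findContours(m,cv2.RETR_EXTERNAL,cv2.CHAIN_APPROX_NONE)[0]:
        if cv2.contourArea(k)<700: continue
        W=np.array([onz(c,*p[0],z)[:2] for p in k],np.float32)
        (x,y),(w,h),a=cv2.minAreaRect(W)
        if w<h: w,h,a=h,w,a-90
        cut=' CUT' if k[:,0,1].min()<2 else ''
        out.append((x,y,a)); print('model px',k[:,0].mean(0).round(),'xy %.1f %.1f  size %.0f x %.0f  yaw %.1f'%(x,y,w,h,(a+90)%180-90),cut)
    return out
def disc(c,z=67):
    hsv=cv2.cvtColor(c['image'],cv2.COLOR_RGB2HSV)
    m=cv2.inRange(hsv,(8,120,120),(18,255,255)); m[:,450:]=0; m[280:]=0
    k=max(cv2.findContours(m,cv2.RETR_EXTERNAL,cv2.CHAIN_APPROX_NONE)[0],key=cv2.contourArea)
    u,v=k[:,0].mean(0); print('disc',onz(c,u,v,z)[:2].round(1))
E
python3 - <<'E'
from h import *
c=shot('wrist'); models(c); disc(c)
t=shot('top'); print('bottle',onz(t,308,147,190)); print('tape',onz(t,318,204,24))
to([506,-226,180],-90)
E
```

```text
model px [322. 186.] xy 468.5 -311.1  size 47 x 40  yaw -1.1 
model px [388. 150.] xy 533.3 -281.5  size 50 x 39  yaw -7.4 
model px [313.  95.] xy 467.1 -227.4  size 47 x 41  yaw 8.7 
model px [399.  28.] xy 548.1 -176.1  size 50 x 49  yaw -7.9  CUT
model px [317.   7.] xy 477.6 -155.0  size 46 x 14  yaw -4.5  CUT
disc [ 552.9 -231.9]
bottle [769.23186093  47.31086789 190.        ]
tape [641.46449951  23.42524955  24.        ]
tcp [ 463.6 -344.8  230.9] jaw -4.5 gap 65.8 F [0.2 0.3 1.1] t 9.2
  -> tx 1.27 ty 3.04 tz 0.83 turn 14.25  (mm [ 50.9 121.8  33. ]) j1 j6 [-0.7  -0.62]
```

```bash
python3 -m jog '[{"grip":0.6,"tx":0,"ty":0.2,"tz":0,"turn":1.15},{"grip":0.6,"tx":0,"ty":0.4,"tz":0,"turn":2.3},{"grip":0.6,"tx":0,"ty":0.6,"tz":0,"turn":3.45},{"grip":0.6,"tx":0,"ty":0.85,"tz":0.06,"turn":4.6},{"grip":0.6,"tx":0.2,"ty":0.85,"tz":0.06,"turn":5.75},{"grip":0.6,"tx":0.5,"ty":0.85,"tz":0.06,"turn":6.9},{"grip":0.6,"tx":0.8,"ty":0.85,"tz":0.06,"turn":8.05},{"grip":0.6,"tx":1.1,"ty":0.85,"tz":0.06,"turn":9.2},{"grip":0.6,"tx":1.4,"ty":0.85,"tz":0.06,"turn":10.4},{"grip":0.6,"tx":1.7,"ty":0.85,"tz":0.06,"turn":11.5},{"grip":0.6,"tx":1.9,"ty":0.85,"tz":0.06,"turn":12.7},{"grip":0.6,"tx":2.0,"ty":0.85,"tz":0.06,"turn":13.8}]'
python3 -m jog '[{"grip":0.6,"tx":0,"ty":0,"tz":0,"turn":0.6},{"grip":0.6,"tx":0,"ty":0,"tz":0,"turn":0.6},{"grip":0.6,"tx":0,"ty":0,"tz":0,"turn":0.6}]'
python3 - <<'E'
from h import *
to([468.5,-311.1,45],-91)
c=shot('wrist','w5'); models(c);disc(c)
E
```

```text
clock: 10.2
eef_pos: [468.4, -311.2, 149.7]
eef_rot: [-2.253, 1.57, 2.5]
wrist_force: [0.5, -0.4, 0.9]
finger_gap: 56.3
clock: 10.45
eef_pos: [468.9, -311.6, 150.9]
eef_rot: [0.956, 1.57, -0.628]
wrist_force: [-0.4, -0.5, -0.4]
finger_gap: 56.1
tcp [ 468.9 -311.6  150.9] jaw -90.8 gap 56.1 F [-0.4 -0.5 -0.4] t 10.4
  -> tx 2.65 ty -0.01 tz -0.01 turn 0.04  (mm [105.9  -0.5  -0.5]) j1 j6 [-0.65  0.93]
model px [231. 267.] xy 444.4 -244.3  size 55 x 43  yaw -6.2 
model px [319. 242.] xy 468.6 -311.4  size 52 x 39  yaw -1.2 
model px [ 96. 233.] xy 477.6 -135.8  size 56 x 50  yaw -87.3 
model px [278. 157.] xy 533.8 -282.0  size 47 x 40  yaw -7.4 
model px [136. 140.] xy 548.3 -177.3  size 51 x 47  yaw 81.5 
disc [ 552.1 -231.3]
```

View pics/w5.png

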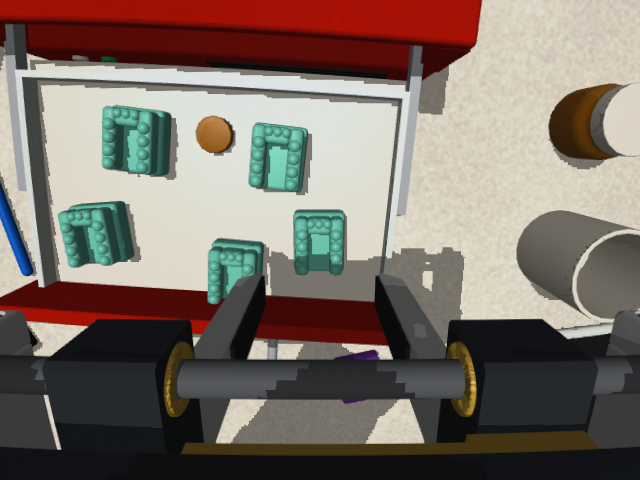

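```bash
python3 -m jog '[{"grip":0.6,"tx":0.9,"ty":0,"tz":0,"turn":0},{"grip":0.6,"tx":1.7,"ty":0,"tz":0,"turn":0},{"grip":0.6,"tx":2.3,"ty":0,"tz":0,"turn":0},{"grip":0.6,"tx":2.65,"ty":0,"tz":0,"turn":0},{"grip":0.6,"tx":2.65,"ty":0,"tz":0,"turn":0},{"grip":0.2,"tx":2.65,"ty":0,"tz":0,"turn":0},{"grip":0.2,"tx":2.65,"ty":0,"tz":0,"turn":0},{"grip":0.2,"tx":2.65,"ty":0,"tz":0,"turn":0},{"grip":0.2,"tx":2.65,"ty":0,"tz":0,"turn":0},{"grip":0.2,"tx":2.65,"ty":0,"tz":0,"turn":0}]' 25
python3 - <<'E'
from h import *
to([506.9,249.4,0],-81)
c=shot('side');cv2.imwrite('pics/s6.png',cv2.resize(c['image'][130:250,300:460,::-1],None,fx=4,fy=4))
E
```

```text
clock: 11.33
eef_pos: [469.7, -312.4, 46.0]
eef_rot: [0.95, 1.568, -0.636]
wrist_force: [-1.1, 0.6, 6.0]
finger_gap: 39.2
tcp [ 469.7 -312.4   46. ] jaw -90.9 gap 39.2 F [-1.1  0.6  6. ] t 11.3
  -> tx 1.13 ty 0.71 tz -14.06 turn -1.65  (mm [  45.3   28.3 -562.3]) j1 j6 [-0.65  0.93]
```

View pics/s6.png

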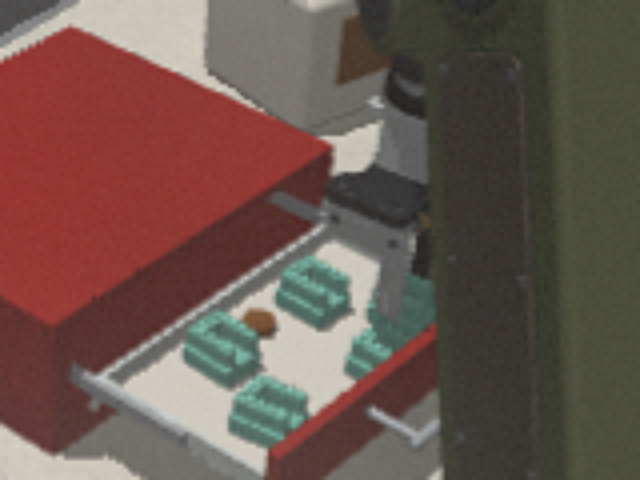

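```bash
python3 -m jog '[{"grip":0.2,"tx":-0.5,"ty":0,"tz":0,"turn":0},{"grip":0.2,"tx":-1.3,"ty":0,"tz":0,"turn":0},{"grip":0.2,"tx":-2.1,"ty":0,"tz":-0.2,"turn":0},{"grip":0.2,"tx":-2.4,"ty":0,"tz":-1.0,"turn":0},{"grip":0.2,"tx":-2.4,"ty":0.1,"tz":-2.0,"turn":0},{"grip":0.2,"tx":-2.4,"ty":0.2,"tz":-3.0,"turn":0},{"grip":0.2,"tx":-2.4,"ty":0.3,"tz":-4.0,"turn":0},{"grip":0.2,"tx":-2.4,"ty":0.4,"tz":-5.0,"turn":0},{"grip":0.2,"tx":-2.4,"ty":0.5,"tz":-6.0,"turn":0},{"grip":0.2,"tx":-2.4,"ty":0.6,"tz":-7.0,"turn":0},{"grip":0.2,"tx":-2.4,"ty":0.7,"tz":-8.0,"turn":0},{"grip":0.2,"tx":-2.4,"ty":0.8,"tz":-9.0,"turn":0}]'
python3 - <<'E'
from h import *
to([529.7,334.2,100],-81)
E
```

```text
clock: 12.38
eef_pos: [506.6, 49.5, 141.2]
eef_rot: [1.557, 1.57, -0.03]
wrist_force: [1.1, 0.2, 0.3]
finger_gap: 39.2
tcp [506.6  49.5 141.2] jaw -90.9 gap 39.2 F [1.1 0.2 0.3] t 12.4
  -> tx 1.03 ty 0.46 tz -7.12 turn -1.65  (mm [  41.3   18.5 -285. ]) j1 j6 [0.03 1.61]
```

```bash
python3 -m jog '[{"grip":0.2,"tx":0,"ty":0.06,"tz":-0.95,"turn":-0.4},{"grip":0.2,"tx":0,"ty":0.12,"tz":-1.9,"turn":-0.8},{"grip":0.2,"tx":0,"ty":0.18,"tz":-2.85,"turn":-1.2},{"grip":0.2,"tx":0,"ty":0.25,"tz":-3.8,"turn":-1.65},{"grip":0.2,"tx":0,"ty":0.31,"tz":-4.75,"turn":-1.65},{"grip":0.2,"tx":0.2,"ty":0.37,"tz":-5.7,"turn":-1.65},{"grip":0.2,"tx":0.5,"ty":0.43,"tz":-6.6,"turn":-1.65},{"grip":0.2,"tx":0.9,"ty":0.46,"tz":-7.12,"turn":-1.65},{"grip":0.2,"tx":1.0,"ty":0.46,"tz":-7.12,"turn":-1.65},{"grip":0.2,"tx":1.0,"ty":0.46,"tz":-7.12,"turn":-1.65}]'
python3 - <<'E'
from h import *
c=shot('wrist','w7')
to([529.7,334.2,-2],-81)
hsv=cv2.cvtColor(c['image'],cv2.COLOR_RGB2HSV)
m=cv2.inRange(hsv,(105,150,60),(125,255,255));
k=max(cv2.findContours(m,cv2.RETR_EXTERNAL,cv2.CHAIN_APPROX_NONE)[0],key=cv2.contourArea)
print(cv2.boundingRect(k))
E
```

```text
clock: 13.22
eef_pos: [528.8, 332.3, 99.2]
eef_rot: [-1.189, 1.568, -2.601]
wrist_force: [0.3, -0.3, -0.1]
finger_gap: 38.9
tcp [529.4 331.7 100.4] jaw -81.0 gap 39.4 F [-0.5 -1.1 -0.4] t 13.3
  -> tx 2.56 ty 0.02 tz -0.06 turn 0.00  (mm [102.4   0.7  -2.5]) j1 j6 [0.5  1.91]
(252, 182, 336, 176)
```

View pics/w7.png

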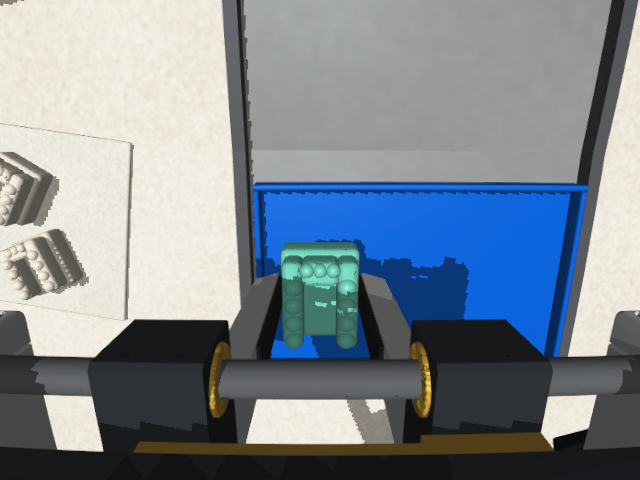

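Run:
```python
from h import *
c=shot('wrist')
L=onz(c,255,185,28)[:2];Rr=onz(c,588,187,28)[:2]
d=(L-Rr);n=np.linalg.norm(d);u=d/n;x=np.array([u[1],-u[0]])
print(L,Rr,n,'yaw',np.degrees(np.arctan2(x[1],x[0])),'centre',(L+Rr)/2-80*x)
```

```text
[565.12927911 386.34784846] [605.26115911 131.01498009] 258.46748628365 yaw 8.932373434873332 centre [506.16543566 246.25992774]
```

```bash
python3 -m jog '[{"grip":0.2,"tx":0.8,"ty":0,"tz":0.04,"turn":0},{"grip":0.2,"tx":1.6,"ty":0,"tz":0.04,"turn":0},{"grip":0.2,"tx":2.2,"ty":0,"tz":0.04,"turn":0},{"grip":0.2,"tx":2.45,"ty":0,"tz":0.04,"turn":0},{"grip":0.2,"tx":2.56,"ty":0,"tz":0.04,"turn":0},{"grip":0.2,"tx":2.56,"ty":0,"tz":0.04,"turn":0}]'
python3 -m jog '[{"grip":0.5,"tx":0,"ty":0,"tz":0,"turn":0},{"grip":0.5,"tx":0,"ty":0,"tz":0,"turn":0},{"grip":0.5,"tx":0,"ty":0,"tz":0,"turn":0},{"grip":0.5,"tx":-0.5,"ty":0,"tz":0,"turn":0},{"grip":0.5,"tx":-1.2,"ty":0,"tz":0,"turn":0},{"grip":0.5,"tx":-2.0,"ty":0,"tz":0,"turn":0},{"grip":0.5,"tx":-2.8,"ty":0,"tz":0,"turn":0},{"grip":0.5,"tx":-3.6,"ty":0,"tz":0.5,"turn":0},{"grip":0.5,"tx":-3.8,"ty":0,"tz":1.4,"turn":0.5},{"grip":0.5,"tx":-3.8,"ty":0,"tz":2.4,"turn":1},{"grip":0.5,"tx":-3.8,"ty":0,"tz":3.4,"turn":1.6},{"grip":0.5,"tx":-3.8,"ty":0,"tz":4.4,"turn":1.6}]'
python3 - <<'E'
from h import *
to([440,-225,200],-91)
E
```

```text
clock: 13.82
eef_pos: [530.5, 330.0, -1.1]
eef_rot: [1.828, 1.57, 0.413]
wrist_force: [-0.1, 0.9, -0.5]
finger_gap: 39.3
clock: 14.82
eef_pos: [557.6, 155.0, 151.4]
eef_rot: [1.768, 1.569, 0.184]
wrist_force: [2.1, -0.4, 1.3]
finger_gap: 46.8
tcp [557.6 155.  151.4] jaw -90.8 gap 46.8 F [ 2.1 -0.4  1.3] t 14.8
  -> tx -1.22 ty -2.80 tz 9.54 turn 0.03  (mm [ -48.9 -112.1  381.6]) j1 j6 [0.21 1.79]
```

```bash
python3 -m jog '[{"grip":0.55,"tx":-0.1,"ty":-0.3,"tz":0.95,"turn":0},{"grip":0.55,"tx":-0.3,"ty":-0.6,"tz":1.9,"turn":0},{"grip":0.55,"tx":-0.5,"ty":-0.9,"tz":2.85,"turn":0},{"grip":0.55,"tx":-0.7,"ty":-1.2,"tz":3.8,"turn":0},{"grip":0.55,"tx":-0.9,"ty":-1.5,"tz":4.75,"turn":0},{"grip":0.55,"tx":-1.1,"ty":-1.8,"tz":5.7,"turn":0},{"grip":0.55,"tx":-1.2,"ty":-2.1,"tz":6.65,"turn":0},{"grip":0.55,"tx":-1.2,"ty":-2.4,"tz":7.6,"turn":0},{"grip":0.55,"tx":-1.2,"ty":-2.7,"tz":8.5,"turn":0},{"grip":0.55,"tx":-1.2,"ty":-2.8,"tz":9.2,"turn":0},{"grip":0.55,"tx":-1.2,"ty":-2.8,"tz":9.5,"turn":0},{"grip":0.55,"tx":-1.2,"ty":-2.8,"tz":9.5,"turn":0}]'
python3 - <<'E'
from h import *
c=shot('wrist','w8');models(c);disc(c);to([533.5,-281.8,46],-97)
E
```

```text
clock: 15.82
eef_pos: [441.2, -224.0, 198.7]
eef_rot: [0.896, 1.57, -0.689]
wrist_force: [0.2, 0.2, -0.6]
finger_gap: 51.5
model px [341. 224.] xy 444.7 -243.6  size 50 x 39  yaw -6.2 
model px [218. 190.] xy 477.5 -135.7  size 47 x 45  yaw 2.9 
model px [385. 121.] xy 533.7 -281.3  size 48 x 41  yaw -7.5 
model px [261. 105.] xy 548.1 -177.0  size 48 x 42  yaw -8.2 
disc [ 552.5 -232.8]
tcp [ 441.5 -222.5  198.5] jaw -90.7 gap 51.3 F [ 0.1 -0.2  0. ] t 15.9
  -> tx 3.81 ty 2.32 tz 1.45 turn 1.05  (mm [152.5  92.7  58.2]) j1 j6 [-0.54  1.04]
```

```bash
python3 -m jog '[{"grip":0.52,"tx":0,"ty":0.8,"tz":0.5,"turn":0.5},{"grip":0.52,"tx":0.5,"ty":1.5,"tz":1.0,"turn":1.1},{"grip":0.52,"tx":1.2,"ty":2.1,"tz":1.43,"turn":1.1},{"grip":0.52,"tx":2.0,"ty":2.2,"tz":1.43,"turn":1.1},{"grip":0.52,"tx":2.8,"ty":2.2,"tz":1.43,"turn":1.1},{"grip":0.52,"tx":3.5,"ty":2.2,"tz":1.43,"turn":1.1},{"grip":0.52,"tx":3.81,"ty":2.2,"tz":1.43,"turn":1.1},{"grip":0.52,"tx":3.81,"ty":2.2,"tz":1.43,"turn":1.1},{"grip":0.2,"tx":3.81,"ty":2.2,"tz":1.43,"turn":1.1},{"grip":0.2,"tx":3.81,"ty":2.2,"tz":1.43,"turn":1.1},{"grip":0.2,"tx":3.81,"ty":2.2,"tz":1.43,"turn":1.1},{"grip":0.2,"tx":3.81,"ty":2.2,"tz":1.43,"turn":1.1}]' 25
python3 - <<'E'
from h import *
to([542,252.5,146],-81)
E
```

```text
clock: 16.87
eef_pos: [530.2, -280.6, 48.3]
eef_rot: [1.288, 1.567, -0.409]
wrist_force: [1.9, 3.1, 7.5]
finger_gap: 35.6
tcp [ 530.2 -280.6   48.3] jaw -97.2 gap 35.6 F [1.9 3.1 7.5] t 16.9
  -> tx -2.46 ty -1.37 tz -13.26 turn -2.70  (mm [ -98.5  -54.8 -530.3]) j1 j6 [-0.55  1.15]
```

```bash
python3 -m jog '[{"grip":0.52,"tx":0,"ty":0,"tz":0,"turn":0},{"grip":0.52,"tx":0,"ty":0,"tz":0,"turn":0},{"grip":0.52,"tx":0,"ty":0,"tz":0,"turn":0},{"grip":0.52,"tx":0.15,"ty":0,"tz":0,"turn":0},{"grip":0.52,"tx":0.3,"ty":0,"tz":0,"turn":0},{"grip":0.2,"tx":0.3,"ty":0,"tz":0,"turn":0},{"grip":0.2,"tx":0.3,"ty":0,"tz":0,"turn":0},{"grip":0.2,"tx":0.3,"ty":0,"tz":0,"turn":0},{"grip":0.2,"tx":0.3,"ty":0,"tz":0,"turn":0}]' 25
python3 - <<'E'
from h import *
to([542,252.5,140],-81)
E
```

```text
clock: 17.62
eef_pos: [528.7, -280.3, 33.7]
eef_rot: [-1.931, 1.571, 2.656]
wrist_force: [-0.5, 0.3, -1.5]
finger_gap: 39.4
tcp [ 528.7 -280.3   33.7] jaw -97.2 gap 39.4 F [-0.5  0.3 -1.5] t 17.6
  -> tx -2.66 ty -1.34 tz -13.26 turn -2.70  (mm [-106.3  -53.7 -530.3]) j1 j6 [-0.55  1.15]
```

```bash
python3 -m jog '[{"grip":0.2,"tx":-0.5,"ty":0,"tz":0,"turn":0},{"grip":0.2,"tx":-1.3,"ty":0,"tz":0,"turn":0},{"grip":0.2,"tx":-2.1,"ty":0,"tz":-0.2,"turn":0},{"grip":0.2,"tx":-2.6,"ty":-0.1,"tz":-1.0,"turn":0},{"grip":0.2,"tx":-2.6,"ty":-0.2,"tz":-2.0,"turn":-0.3},{"grip":0.2,"tx":-2.6,"ty":-0.3,"tz":-3.0,"turn":-0.6},{"grip":0.2,"tx":-2.6,"ty":-0.45,"tz":-4.0,"turn":-0.9},{"grip":0.2,"tx":-2.6,"ty":-0.6,"tz":-5.0,"turn":-1.2},{"grip":0.2,"tx":-2.6,"ty":-0.7,"tz":-6.0,"turn":-1.5},{"grip":0.2,"tx":-2.6,"ty":-0.8,"tz":-7.0,"turn":-1.8},{"grip":0.2,"tx":-2.6,"ty":-0.9,"tz":-8.0,"turn":-2.2},{"grip":0.2,"tx":-2.6,"ty":-1.0,"tz":-9.0,"turn":-2.7}]'
python3 - <<'E'
from h import *
to([537,251.8,-14],-81)
E
```

```text
clock: 18.62
eef_pos: [533.9, 83.8, 138.1]
eef_rot: [1.485, 1.57, 0.073]
wrist_force: [1.0, -0.6, -0.2]
finger_gap: 39.9
tcp [533.9  83.8 138.1] jaw -80.9 gap 39.9 F [ 1.  -0.6 -0.2] t 18.6
  -> tx 3.80 ty 0.74 tz -4.14 turn 0.01  (mm [ 152.1   29.5 -165.4]) j1 j6 [0.09 1.5 ]
```

```bash
python3 -m jog '[{"grip":0.2,"tx":0,"ty":0.18,"tz":-1.0,"turn":0},{"grip":0.2,"tx":0,"ty":0.36,"tz":-2.0,"turn":0},{"grip":0.2,"tx":0.4,"ty":0.54,"tz":-3.0,"turn":0},{"grip":0.2,"tx":1.0,"ty":0.7,"tz":-3.8,"turn":0},{"grip":0.2,"tx":1.6,"ty":0.74,"tz":-4.14,"turn":0},{"grip":0.2,"tx":2.2,"ty":0.74,"tz":-4.14,"turn":0},{"grip":0.2,"tx":2.4,"ty":0.74,"tz":-4.14,"turn":0},{"grip":0.2,"tx":2.4,"ty":0.74,"tz":-4.14,"turn":0}]'
python3 - <<'E'
from h import *
to([537,251.8,-14],-81)
c=shot('wrist','w9')
E
```

```text
clock: 19.28
eef_pos: [536.6, 249.5, 40.0]
eef_rot: [-1.337, 1.567, -2.751]
wrist_force: [0.2, -0.4, -0.4]
finger_gap: 39.5
tcp [536.6 249.5  40. ] jaw -81.0 gap 39.5 F [ 0.2 -0.4 -0.4] t 19.3
  -> tx 1.35 ty 0.02 tz -0.06 turn -0.00  (mm [54.   0.9 -2.2]) j1 j6 [0.37 1.79]
```

View pics/w9.png

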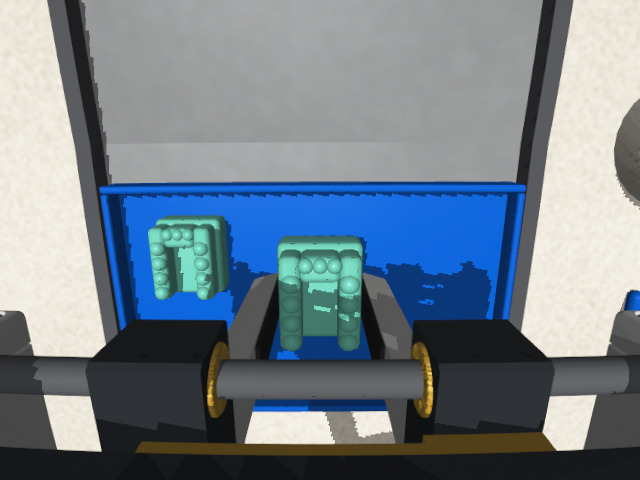

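```bash
python3 -m jog '[{"grip":0.2,"tx":0.6,"ty":0,"tz":-0.03,"turn":0},{"grip":0.2,"tx":1.1,"ty":0,"tz":-0.03,"turn":0},{"grip":0.2,"tx":1.34,"ty":0,"tz":-0.03,"turn":0},{"grip":0.2,"tx":1.34,"ty":0,"tz":-0.03,"turn":0},{"grip":0.2,"tx":1.34,"ty":0,"tz":-0.03,"turn":0},{"grip":0.52,"tx":1.34,"ty":0,"tz":-0.03,"turn":0},{"grip":0.52,"tx":1.34,"ty":0,"tz":-0.03,"turn":0},{"grip":0.52,"tx":1.34,"ty":0,"tz":-0.03,"turn":0}]'
python3 -m jog '[{"grip":0.52,"tx":-0.5,"ty":0,"tz":0,"turn":0},{"grip":0.52,"tx":-1.2,"ty":0,"tz":0,"turn":0},{"grip":0.52,"tx":-2.1,"ty":0,"tz":0,"turn":0},{"grip":0.52,"tx":-3.0,"ty":0,"tz":0.2,"turn":0},{"grip":0.52,"tx":-3.7,"ty":0,"tz":0.9,"turn":0.3},{"grip":0.52,"tx":-4.0,"ty":-0.2,"tz":1.8,"turn":0.6},{"grip":0.52,"tx":-4.2,"ty":-0.5,"tz":2.8,"turn":0.9},{"grip":0.52,"tx":-4.4,"ty":-0.8,"tz":3.7,"turn":1.2},{"grip":0.52,"tx":-4.6,"ty":-1.1,"tz":4.6,"turn":1.6},{"grip":0.52,"tx":-4.8,"ty":-1.4,"tz":5.5,"turn":1.6},{"grip":0.52,"tx":-5.0,"ty":-1.7,"tz":6.4,"turn":1.6},{"grip":0.52,"tx":-5.2,"ty":-2.0,"tz":7.3,"turn":1.6}]'
python3 - <<'E'
from h import *
to([440,-225,200],-91)
E
```

```text
clock: 20.0
eef_pos: [538.1, 251.4, -10.6]
eef_rot: [1.787, 1.569, 0.373]
wrist_force: [0.2, -0.1, -0.2]
finger_gap: 48.6
clock: 21.0
eef_pos: [503.4, -51.4, 197.4]
eef_rot: [1.414, 1.57, -0.168]
wrist_force: [-0.4, -0.8, -0.5]
finger_gap: 48.5
tcp [503.4 -51.4 197.4] jaw -90.6 gap 48.5 F [-0.4 -0.8 -0.5] t 21.0
  -> tx -0.07 ty -1.54 tz 4.36 turn 0.07  (mm [ -2.7 -61.6 174.3]) j1 j6 [-0.17  1.41]
```

```bash
python3 -m jog '[{"grip":0.52,"tx":0,"ty":-0.3,"tz":0.95,"turn":0},{"grip":0.52,"tx":0,"ty":-0.6,"tz":1.9,"turn":0},{"grip":0.52,"tx":0,"ty":-1.0,"tz":2.8,"turn":0},{"grip":0.52,"tx":0,"ty":-1.3,"tz":3.7,"turn":0},{"grip":0.52,"tx":0,"ty":-1.55,"tz":4.3,"turn":0},{"grip":0.52,"tx":0,"ty":-1.55,"tz":4.3,"turn":0},{"grip":0.52,"tx":0,"ty":-1.55,"tz":4.3,"turn":0}]'
python3 - <<'E'
from h import *
c=shot('wrist','w10');models(c);disc(c);to([548,-177,34],-98)
E
```

```text
clock: 21.58
eef_pos: [439.9, -221.9, 196.7]
eef_rot: [1.169, 1.57, -0.415]
wrist_force: [-0.4, 1.3, -0.1]
finger_gap: 48.7
model px [343. 224.] xy 444.5 -243.7  size 50 x 39  yaw -6.0 
model px [220. 188.] xy 477.4 -135.7  size 47 x 44  yaw 3.0 
model px [263. 103.] xy 548.0 -177.0  size 48 x 42  yaw -8.4 
disc [ 552.6 -232.8]
tcp [ 440.3 -221.   196.6] jaw -90.7 gap 48.6 F [0.2 0.6 0. ] t 21.6
  -> tx 4.07 ty 2.68 tz -1.13 turn 1.22  (mm [162.7 107.1 -45.3]) j1 j6 [-0.54  1.04]
```

```bash
python3 -m jog '[{"grip":0.52,"tx":0,"ty":0.9,"tz":-0.4,"turn":0.6},{"grip":0.52,"tx":0.5,"ty":1.8,"tz":-0.8,"turn":1.2},{"grip":0.52,"tx":1.2,"ty":2.5,"tz":-1.14,"turn":1.2},{"grip":0.52,"tx":2.0,"ty":2.58,"tz":-1.14,"turn":1.2},{"grip":0.52,"tx":2.8,"ty":2.58,"tz":-1.14,"turn":1.2},{"grip":0.52,"tx":3.6,"ty":2.58,"tz":-1.14,"turn":1.2},{"grip":0.52,"tx":4.07,"ty":2.58,"tz":-1.14,"turn":1.2},{"grip":0.52,"tx":4.07,"ty":2.58,"tz":-1.14,"turn":1.2},{"grip":0.2,"tx":4.07,"ty":2.58,"tz":-1.14,"turn":1.2},{"grip":0.2,"tx":4.07,"ty":2.58,"tz":-1.14,"turn":1.2},{"grip":0.2,"tx":4.07,"ty":2.58,"tz":-1.14,"turn":1.2},{"grip":0.2,"tx":4.07,"ty":2.58,"tz":-1.14,"turn":1.2}]' 25
python3 - <<'E'
from h import *
to([550.5,173,140],-81)
E
```

```text
clock: 22.63
eef_pos: [544.0, -176.0, 33.5]
eef_rot: [1.673, 1.571, -0.033]
wrist_force: [0.2, 0.8, -1.4]
finger_gap: 39.8
tcp [ 544.  -176.    33.5] jaw -97.8 gap 39.8 F [ 0.2  0.8 -1.4] t 22.6
  -> tx -2.66 ty -1.02 tz -8.67 turn -2.80  (mm [-106.5  -40.8 -346.7]) j1 j6 [-0.38  1.33]
```

```bash
python3 -m jog '[{"grip":0.2,"tx":-0.5,"ty":0,"tz":0,"turn":0},{"grip":0.2,"tx":-1.3,"ty":0,"tz":0,"turn":0},{"grip":0.2,"tx":-2.1,"ty":0,"tz":-0.2,"turn":0},{"grip":0.2,"tx":-2.6,"ty":-0.1,"tz":-1.0,"turn":0},{"grip":0.2,"tx":-2.6,"ty":-0.2,"tz":-2.0,"turn":-0.5},{"grip":0.2,"tx":-2.6,"ty":-0.35,"tz":-3.0,"turn":-1.0},{"grip":0.2,"tx":-2.6,"ty":-0.5,"tz":-4.0,"turn":-1.5},{"grip":0.2,"tx":-2.6,"ty":-0.6,"tz":-5.0,"turn":-2.0},{"grip":0.2,"tx":-2.6,"ty":-0.75,"tz":-6.0,"turn":-2.5},{"grip":0.2,"tx":-2.6,"ty":-0.85,"tz":-7.0,"turn":-2.8},{"grip":0.2,"tx":-2.6,"ty":-0.95,"tz":-8.0,"turn":-2.8},{"grip":0.2,"tx":-2.6,"ty":-1.02,"tz":-8.6,"turn":-2.8}]'
python3 -m jog '[{"grip":0.2,"tx":0,"ty":0,"tz":0,"turn":0},{"grip":0.2,"tx":0,"ty":0,"tz":0,"turn":0}]'
python3 - <<'E'
from h import *
to([550.5,173,-14],-81)
E
```

```text
clock: 23.63
eef_pos: [549.7, 173.5, 137.6]
eef_rot: [2.496, 1.57, 1.085]
wrist_force: [0.3, 0.0, -1.1]
finger_gap: 39.9
clock: 23.8
eef_pos: [549.9, 170.9, 137.2]
eef_rot: [-1.252, 1.571, -2.664]
wrist_force: [-0.3, -0.7, -0.6]
finger_gap: 40.1
tcp [549.9 170.9 137.2] jaw -80.9 gap 40.1 F [-0.3 -0.7 -0.6] t 23.8
  -> tx 3.78 ty 0.03 tz -0.05 turn 0.02  (mm [151.2   1.   -2. ]) j1 j6 [0.24 1.65]
```

```bash
python3 -m jog '[{"grip":0.2,"tx":0.9,"ty":0.02,"tz":-0.05,"turn":0},{"grip":0.2,"tx":1.8,"ty":0.02,"tz":-0.05,"turn":0},{"grip":0.2,"tx":2.6,"ty":0.02,"tz":-0.05,"turn":0},{"grip":0.2,"tx":3.3,"ty":0.02,"tz":-0.05,"turn":0},{"grip":0.2,"tx":3.65,"ty":0.02,"tz":-0.05,"turn":0},{"grip":0.2,"tx":3.77,"ty":0.02,"tz":-0.05,"turn":0},{"grip":0.2,"tx":3.77,"ty":0.02,"tz":-0.05,"turn":0},{"grip":0.2,"tx":3.77,"ty":0.02,"tz":-0.05,"turn":0},{"grip":0.52,"tx":3.77,"ty":0.02,"tz":-0.05,"turn":0},{"grip":0.52,"tx":3.77,"ty":0.02,"tz":-0.05,"turn":0},{"grip":0.52,"tx":3.77,"ty":0.02,"tz":-0.05,"turn":0}]'
python3 -m jog '[{"grip":0.52,"tx":-0.5,"ty":0,"tz":0,"turn":0},{"grip":0.52,"tx":-1.2,"ty":0,"tz":0,"turn":0},{"grip":0.52,"tx":-2.1,"ty":0,"tz":0,"turn":0},{"grip":0.52,"tx":-3.0,"ty":0,"tz":0.2,"turn":0},{"grip":0.52,"tx":-3.7,"ty":-0.2,"tz":0.9,"turn":0.3},{"grip":0.52,"tx":-4.2,"ty":-0.6,"tz":1.8,"turn":0.6},{"grip":0.52,"tx":-4.6,"ty":-1.0,"tz":2.7,"turn":0.9},{"grip":0.52,"tx":-5.0,"ty":-1.4,"tz":3.6,"turn":1.2},{"grip":0.52,"tx":-5.3,"ty":-1.8,"tz":4.5,"turn":1.6},{"grip":0.52,"tx":-5.3,"ty":-2.2,"tz":5.4,"turn":1.6},{"grip":0.52,"tx":-5.3,"ty":-2.6,"tz":6.3,"turn":1.6},{"grip":0.52,"tx":-5.3,"ty":-3.0,"tz":7.2,"turn":1.6}]'
python3 - <<'E'
from h import *
to([430,-225,200],-91)
E
```

```text
clock: 24.72
eef_pos: [551.1, 171.9, -12.7]
eef_rot: [1.668, 1.57, 0.254]
wrist_force: [-0.2, 1.0, 0.9]
finger_gap: 48.6
clock: 25.72
eef_pos: [476.3, -133.1, 199.4]
eef_rot: [1.201, 1.569, -0.38]
wrist_force: [1.2, 0.0, 0.2]
finger_gap: 49.1
tcp [ 476.3 -133.1  199.4] jaw -90.6 gap 49.1 F [1.2 0.  0.2] t 25.7
  -> tx -0.02 ty -1.13 tz 2.31 turn 0.07  (mm [ -0.6 -45.4  92.4]) j1 j6 [-0.35  1.23]
```

```bash
python3 -m jog '[{"grip":0.6,"tx":0,"ty":-0.5,"tz":0.9,"turn":0},{"grip":0.6,"tx":0,"ty":-0.9,"tz":1.7,"turn":0},{"grip":0.6,"tx":0,"ty":-1.13,"tz":2.3,"turn":0},{"grip":0.6,"tx":0,"ty":-1.13,"tz":2.3,"turn":0},{"grip":0.6,"tx":0,"ty":-1.13,"tz":2.3,"turn":0}]'
python3 - <<'E'
from h import *
c=shot('wrist','w11');models(c);disc(c);to([477.4,-135.7,34],-91+5)
cv2.imwrite('pics/w11c.png',c['image'][60:300,150:470,::-1])
E
```

```text
clock: 26.13
eef_pos: [430.6, -223.6, 198.9]
eef_rot: [1.163, 1.57, -0.421]
wrist_force: [-0.0, -0.0, 0.2]
finger_gap: 56.5
model px [341. 211.] xy 446.1 -243.8  size 49 x 39  yaw -6.1 
model px [218. 176.] xy 479.0 -135.9  size 47 x 44  yaw 3.1 
disc [ 554.4 -233. ]
tcp [ 431.  -222.8  198.9] jaw -90.7 gap 56.6 F [0.3 0.8 0.3] t 26.2
  -> tx 4.12 ty 1.13 tz -2.19 turn -0.78  (mm [164.9  45.3 -87.6]) j1 j6 [-0.55  1.03]
```

View pics/w11c.png

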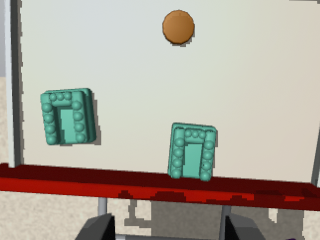

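```bash
python3 -m jog '[{"grip":0.6,"tx":0,"ty":0.4,"tz":-0.8,"turn":-0.6},{"grip":0.6,"tx":0.5,"ty":0.8,"tz":-1.6,"turn":-0.6},{"grip":0.6,"tx":1.2,"ty":1.13,"tz":-2.17,"turn":-0.6},{"grip":0.6,"tx":2.0,"ty":1.13,"tz":-2.17,"turn":-0.6},{"grip":0.6,"tx":2.8,"ty":1.13,"tz":-2.17,"turn":-0.6},{"grip":0.6,"tx":3.6,"ty":1.13,"tz":-2.17,"turn":-0.6},{"grip":0.6,"tx":4.12,"ty":1.13,"tz":-2.17,"turn":-0.6},{"grip":0.6,"tx":4.12,"ty":1.13,"tz":-2.17,"turn":-0.6},{"grip":0.2,"tx":4.12,"ty":1.13,"tz":-2.17,"turn":-0.6},{"grip":0.2,"tx":4.12,"ty":1.13,"tz":-2.17,"turn":-0.6},{"grip":0.2,"tx":4.12,"ty":1.13,"tz":-2.17,"turn":-0.6},{"grip":0.2,"tx":4.12,"ty":1.13,"tz":-2.17,"turn":-0.6}]' 25
python3 - <<'E'
from h import *
to([463.8,285.7,140],-81)
E
```

```text
clock: 27.18
eef_pos: [477.4, -136.0, 34.1]
eef_rot: [1.451, 1.57, -0.067]
wrist_force: [0.2, 1.5, 0.3]
finger_gap: 40.0
tcp [ 477.4 -136.    34.1] jaw -87.0 gap 40.0 F [0.2 1.5 0.3] t 27.2
  -> tx -2.65 ty 0.22 tz -10.55 turn -1.00  (mm [-106.     8.8 -421.8]) j1 j6 [-0.35  1.17]
```

```bash
python3 -m jog '[{"grip":0.2,"tx":-0.5,"ty":0,"tz":0,"turn":0},{"grip":0.2,"tx":-1.3,"ty":0,"tz":0,"turn":0},{"grip":0.2,"tx":-2.1,"ty":0,"tz":-0.2,"turn":0},{"grip":0.2,"tx":-2.6,"ty":0,"tz":-1.0,"turn":0},{"grip":0.2,"tx":-2.6,"ty":0,"tz":-2.0,"turn":-0.3},{"grip":0.2,"tx":-2.6,"ty":0.1,"tz":-3.0,"turn":-0.6},{"grip":0.2,"tx":-2.6,"ty":0.1,"tz":-4.0,"turn":-1.0},{"grip":0.2,"tx":-2.6,"ty":0.1,"tz":-5.0,"turn":-1.0},{"grip":0.2,"tx":-2.6,"ty":0.1,"tz":-6.0,"turn":-1.0},{"grip":0.2,"tx":-2.6,"ty":0.2,"tz":-7.0,"turn":-1.0},{"grip":0.2,"tx":-2.6,"ty":0.2,"tz":-8.0,"turn":-1.0},{"grip":0.2,"tx":-2.6,"ty":0.2,"tz":-9.0,"turn":-1.0}]'
python3 -m jog '[{"grip":0.2,"tx":0,"ty":0.15,"tz":-0.8,"turn":0},{"grip":0.2,"tx":0,"ty":0.15,"tz":-1.4,"turn":0},{"grip":0.2,"tx":0,"ty":0.15,"tz":-1.5,"turn":0},{"grip":0.2,"tx":0,"ty":0.15,"tz":-1.5,"turn":0}]'
python3 - <<'E'
from h import *
to([463.8,285.7,-14],-81)
E
```

```text
clock: 28.18
eef_pos: [465.8, 225.6, 138.0]
eef_rot: [1.74, 1.57, 0.326]
wrist_force: [0.3, -0.1, -1.0]
finger_gap: 39.9
clock: 28.52
eef_pos: [462.3, 284.7, 137.6]
eef_rot: [-1.209, 1.57, -2.621]
wrist_force: [0.2, -1.3, -1.2]
finger_gap: 39.7
tcp [462.3 284.7 137.6] jaw -80.9 gap 39.7 F [ 0.2 -1.3 -1.2] t 28.5
  -> tx 3.79 ty 0.04 tz -0.02 turn 0.02  (mm [151.6   1.7  -0.8]) j1 j6 [0.48 1.9 ]
```

```bash
python3 -m jog '[{"grip":0.2,"tx":0.9,"ty":0.03,"tz":-0.02,"turn":0},{"grip":0.2,"tx":1.8,"ty":0.03,"tz":-0.02,"turn":0},{"grip":0.2,"tx":2.6,"ty":0.03,"tz":-0.02,"turn":0},{"grip":0.2,"tx":3.3,"ty":0.03,"tz":-0.02,"turn":0},{"grip":0.2,"tx":3.65,"ty":0.03,"tz":-0.02,"turn":0},{"grip":0.2,"tx":3.78,"ty":0.03,"tz":-0.02,"turn":0},{"grip":0.2,"tx":3.78,"ty":0.03,"tz":-0.02,"turn":0},{"grip":0.2,"tx":3.78,"ty":0.03,"tz":-0.02,"turn":0},{"grip":0.52,"tx":3.78,"ty":0.03,"tz":-0.02,"turn":0},{"grip":0.52,"tx":3.78,"ty":0.03,"tz":-0.02,"turn":0},{"grip":0.52,"tx":3.78,"ty":0.03,"tz":-0.02,"turn":0}]'
python3 -m jog '[{"grip":0.52,"tx":-0.5,"ty":0,"tz":0,"turn":0},{"grip":0.52,"tx":-1.2,"ty":0,"tz":0,"turn":0},{"grip":0.52,"tx":-2.1,"ty":0,"tz":0,"turn":0},{"grip":0.52,"tx":-3.0,"ty":0,"tz":0.2,"turn":0},{"grip":0.52,"tx":-3.7,"ty":0,"tz":0.9,"turn":0.3},{"grip":0.52,"tx":-4.2,"ty":-0.2,"tz":1.8,"turn":0.6},{"grip":0.52,"tx":-4.6,"ty":-0.4,"tz":2.8,"turn":0.9},{"grip":0.52,"tx":-5.0,"ty":-0.6,"tz":3.8,"turn":1.2},{"grip":0.52,"tx":-5.3,"ty":-0.8,"tz":4.8,"turn":1.6},{"grip":0.52,"tx":-5.3,"ty":-1.0,"tz":5.8,"turn":1.6},{"grip":0.52,"tx":-5.3,"ty":-1.2,"tz":6.8,"turn":1.6},{"grip":0.52,"tx":-5.3,"ty":-1.4,"tz":7.8,"turn":1.6}]'
python3 - <<'E'
from h import *
to([430,-225,200],-91)
E
```

```text
clock: 29.43
eef_pos: [464.4, 284.7, -12.8]
eef_rot: [1.911, 1.57, 0.497]
wrist_force: [-0.2, -0.3, 0.5]
finger_gap: 48.6
clock: 30.43
eef_pos: [457.0, -31.6, 199.4]
eef_rot: [1.426, 1.569, -0.155]
wrist_force: [0.1, -0.1, -0.8]
finger_gap: 49.1
tcp [457.  -31.6 199.4] jaw -90.6 gap 49.1 F [ 0.1 -0.1 -0.8] t 30.4
  -> tx -0.02 ty -0.63 tz 4.84 turn 0.07  (mm [ -0.6 -25.  193.7]) j1 j6 [-0.15  1.43]
```

```bash
python3 -m jog '[{"grip":0.6,"tx":0,"ty":-0.1,"tz":0.95,"turn":0},{"grip":0.6,"tx":0,"ty":-0.2,"tz":1.9,"turn":0},{"grip":0.6,"tx":0,"ty":-0.4,"tz":2.8,"turn":0},{"grip":0.6,"tx":0,"ty":-0.5,"tz":3.7,"turn":0},{"grip":0.6,"tx":0,"ty":-0.63,"tz":4.5,"turn":0},{"grip":0.6,"tx":0,"ty":-0.63,"tz":4.8,"turn":0},{"grip":0.6,"tx":0,"ty":-0.63,"tz":4.8,"turn":0},{"grip":0.6,"tx":0,"ty":-0.63,"tz":4.8,"turn":0}]'
python3 - <<'E'
from h import *
c=shot('wrist','w12');models(c);disc(c);to([446,-243.8,34],-97)
E
```

```text
clock: 31.1
eef_pos: [430.3, -221.1, 198.6]
eef_rot: [2.839, 1.571, 1.256]
wrist_force: [-0.4, 0.9, -0.2]
finger_gap: 56.2
model px [344. 209.] xy 447.3 -243.9  size 49 x 39  yaw -6.0 
disc [ 555.5 -233. ]
tcp [ 430.4 -220.5  198.6] jaw -90.6 gap 56.8 F [ 0.7 -0.5  0.5] t 31.1
  -> tx 4.12 ty 0.39 tz 0.58 turn 1.07  (mm [164.6  15.8  23.2]) j1 j6 [-0.55  1.03]
```

```bash
python3 -m jog '[{"grip":0.6,"tx":0.6,"ty":0.44,"tz":0.59,"turn":1.0},{"grip":0.6,"tx":1.4,"ty":0.44,"tz":0.59,"turn":1.0},{"grip":0.6,"tx":2.2,"ty":0.44,"tz":0.59,"turn":1.0},{"grip":0.6,"tx":3.0,"ty":0.44,"tz":0.59,"turn":1.0},{"grip":0.6,"tx":3.7,"ty":0.44,"tz":0.59,"turn":1.0},{"grip":0.6,"tx":4.12,"ty":0.44,"tz":0.59,"turn":1.0},{"grip":0.6,"tx":4.12,"ty":0.44,"tz":0.59,"turn":1.0},{"grip":0.2,"tx":4.12,"ty":0.44,"tz":0.59,"turn":1.0},{"grip":0.2,"tx":4.12,"ty":0.44,"tz":0.59,"turn":1.0},{"grip":0.2,"tx":4.12,"ty":0.44,"tz":0.59,"turn":1.0},{"grip":0.2,"tx":4.12,"ty":0.44,"tz":0.59,"turn":1.0}]' 25
python3 - <<'E'
from h import *
to([478,196.9,140],-81)
E
```

```text
clock: 32.07
eef_pos: [448.0, -244.7, 34.2]
eef_rot: [1.409, 1.57, -0.276]
wrist_force: [1.7, 1.2, 1.5]
finger_gap: 39.8
tcp [ 448.  -244.7   34.2] jaw -96.6 gap 39.8 F [1.7 1.2 1.5] t 32.1
  -> tx -2.65 ty -0.52 tz -11.05 turn -2.60  (mm [-105.9  -20.7 -442.1]) j1 j6 [-0.57  1.11]
```

```bash
python3 -m jog '[{"grip":0.2,"tx":-0.5,"ty":0,"tz":0,"turn":0},{"grip":0.2,"tx":-1.3,"ty":0,"tz":0,"turn":0},{"grip":0.2,"tx":-2.1,"ty":0,"tz":0,"turn":0},{"grip":0.2,"tx":-2.65,"ty":0,"tz":-0.8,"turn":0},{"grip":0.2,"tx":-2.65,"ty":0,"tz":-1.8,"turn":-0.3},{"grip":0.2,"tx":-2.65,"ty":-0.1,"tz":-2.8,"turn":-0.7},{"grip":0.2,"tx":-2.65,"ty":-0.15,"tz":-3.8,"turn":-1.1},{"grip":0.2,"tx":-2.65,"ty":-0.2,"tz":-4.8,"turn":-1.5},{"grip":0.2,"tx":-2.65,"ty":-0.25,"tz":-5.8,"turn":-1.9},{"grip":0.2,"tx":-2.65,"ty":-0.3,"tz":-6.8,"turn":-2.3},{"grip":0.2,"tx":-2.65,"ty":-0.35,"tz":-7.8,"turn":-2.6},{"grip":0.2,"tx":-2.65,"ty":-0.4,"tz":-8.8,"turn":-2.6}]'
python3 - <<'E'
from h import *
to([478,196.9,-14],-81)
E
```

```text
clock: 33.07
eef_pos: [471.8, 108.4, 140.1]
eef_rot: [1.565, 1.57, 0.153]
wrist_force: [0.3, 0.5, -0.4]
finger_gap: 39.7
tcp [471.8 108.4 140.1] jaw -80.9 gap 39.7 F [ 0.3  0.5 -0.4] t 33.1
  -> tx 3.85 ty 0.50 tz -2.16 turn 0.02  (mm [154.2  20.  -86.4]) j1 j6 [0.15 1.56]
```

```bash
python3 -m jog '[{"grip":0.2,"tx":0,"ty":0.2,"tz":-0.9,"turn":0},{"grip":0.2,"tx":0,"ty":0.4,"tz":-1.7,"turn":0},{"grip":0.2,"tx":0,"ty":0.5,"tz":-2.12,"turn":0},{"grip":0.2,"tx":0,"ty":0.5,"tz":-2.12,"turn":0},{"grip":0.2,"tx":0,"ty":0.5,"tz":-2.12,"turn":0}]'
python3 - <<'E'
from h import *
to([478,196.9,-14],-81)
E
```

```text
clock: 33.48
eef_pos: [478.4, 193.6, 139.6]
eef_rot: [-1.074, 1.57, -2.486]
wrist_force: [-0.0, -0.1, 0.2]
finger_gap: 39.7
tcp [478.4 193.6 139.6] jaw -80.9 gap 39.7 F [-0.  -0.1  0.2] t 33.5
  -> tx 3.84 ty 0.01 tz -0.08 turn 0.02  (mm [153.6   0.2  -3.3]) j1 j6 [0.31 1.73]
```

```bash
python3 -m jog '[{"grip":0.2,"tx":0.9,"ty":0,"tz":-0.07,"turn":0},{"grip":0.2,"tx":1.8,"ty":0,"tz":-0.07,"turn":0},{"grip":0.2,"tx":2.6,"ty":0,"tz":-0.07,"turn":0},{"grip":0.2,"tx":3.3,"ty":0,"tz":-0.07,"turn":0},{"grip":0.2,"tx":3.7,"ty":0,"tz":-0.07,"turn":0},{"grip":0.2,"tx":3.83,"ty":0,"tz":-0.07,"turn":0},{"grip":0.2,"tx":3.83,"ty":0,"tz":-0.07,"turn":0},{"grip":0.2,"tx":3.83,"ty":0,"tz":-0.07,"turn":0},{"grip":0.52,"tx":3.83,"ty":0,"tz":-0.07,"turn":0},{"grip":0.52,"tx":3.83,"ty":0,"tz":-0.07,"turn":0},{"grip":0.52,"tx":3.83,"ty":0,"tz":-0.07,"turn":0}]'
python3 -m jog '[{"grip":0.52,"tx":-0.5,"ty":0,"tz":0,"turn":0},{"grip":0.52,"tx":-1.2,"ty":0,"tz":0,"turn":0},{"grip":0.52,"tx":-2.1,"ty":0,"tz":0,"turn":0},{"grip":0.52,"tx":-3.0,"ty":-0.3,"tz":0,"turn":0},{"grip":0.3,"tx":-3.7,"ty":-0.9,"tz":-0.3,"turn":0},{"grip":0,"tx":-4.1,"ty":-1.6,"tz":-0.6,"turn":0},{"grip":0,"tx":-4.4,"ty":-2.3,"tz":-1.0,"turn":0},{"grip":0,"tx":-4.4,"ty":-2.6,"tz":-1.1,"turn":0},{"grip":0,"tx":-4.4,"ty":-2.6,"tz":-1.1,"turn":0},{"grip":0,"tx":-4.4,"ty":-2.6,"tz":-1.1,"turn":0}]'
python3 - <<'E'
from h import *
c=shot('wrist','w13');models(c,30)
cv2.imwrite('pics/w13.png',c['image'][:330,:,::-1])
to([400,230,150],-81)
hsv=cv2.cvtColor(c['image'],cv2.COLOR_RGB2HSV)
y=cv2.inRange(hsv,(22,120,80),(35,255,255));k=np.argwhere(y>0)
if len(k): print('yel',cv2.boxPoints(cv2.minAreaRect(k[:,::-1].astype(np.float32))))
E
```

```text
clock: 34.4
eef_pos: [478.7, 195.9, -12.8]
eef_rot: [1.726, 1.57, 0.312]
wrist_force: [0.0, -0.1, -0.8]
finger_gap: 48.6
clock: 35.23
eef_pos: [368.9, 223.2, 162.5]
eef_rot: [1.619, 1.57, 0.206]
wrist_force: [-0.2, -0.2, -0.1]
finger_gap: 12.3
model px [370. 111.] xy 477.6 194.5  size 47 x 41  yaw 9.3 
model px [268. 107.] xy 466.8 283.7  size 47 x 41  yaw 8.8 
model px [413.  25.] xy 551.6 170.7  size 44 x 43  yaw -81.7  CUT
model px [318.  25.] xy 538.7 251.0  size 41 x 39  yaw 9.1  CUT
model px [225.  26.] xy 525.6 329.2  size 44 x 44  yaw -81.6  CUT
tcp [369.3 223.  162.2] jaw -81.0 gap 8.4 F [-0.  -0.1  0.2] t 35.3
  -> tx 0.31 ty 0.79 tz -0.05 turn -0.00  (mm [12.2 31.5 -2.2]) j1 j6 [0.46 1.87]
yel [[272.46136 388.71906]
 [352.2226  349.37018]
 [363.71832 372.6723 ]
 [283.9571  412.02118]]
```

View pics/w13.png

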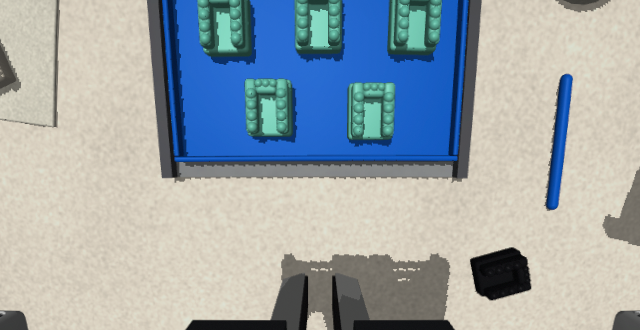

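All five models sit upright and separate in the tray. Next is pushing the tray by its near wall with the two fingers.

```bash
python3 -m jog '[{"grip":0.55,"tx":0.5,"ty":0.3,"tz":0,"turn":0},{"grip":0.55,"tx":1.3,"ty":0.3,"tz":0,"turn":0},{"grip":0.55,"tx":2.1,"ty":0.3,"tz":0,"turn":0},{"grip":0.55,"tx":2.9,"ty":0.3,"tz":0,"turn":0},{"grip":0.55,"tx":3.6,"ty":0.3,"tz":0,"turn":0},{"grip":0.55,"tx":3.6,"ty":0.3,"tz":0,"turn":0},{"grip":0.55,"tx":3.6,"ty":0.3,"tz":0,"turn":0}]'
python3 - <<'E'
from h import *
c=shot('wrist')
L=onz(c,176,159,28)[:2];print(pix(c,[427.4,234.4,28]))
to([392.8,229,-16],-81)
hsv=cv2.cvtColor(c['image'],cv2.COLOR_RGB2HSV)
m=cv2.inRange(hsv,(105,150,60),(125,255,255)); m[:,480:]=0
k=max(cv2.findContours(m,cv2.RETR_EXTERNAL,cv2.CHAIN_APPROX_NONE)[0],key=cv2.contourArea)[:,0]
b=k[k[:,1]>k[:,1].max()-6]; 
for q in (b[b[:,0].argmin()],b[b[:,0].argmax()]): print(q,onz(c,*q,25)[:2].round(1))
E
```

```text
clock: 35.87
eef_pos: [380.5, 224.3, 17.7]
eef_rot: [-1.262, 1.567, -2.677]
wrist_force: [-0.3, 0.5, 0.6]
finger_gap: 50.2
(np.float64(313.64849109386324), np.float64(192.38168068959217))
tcp [381.4 224.8  19.1] jaw -81.1 gap 51.1 F [0.3 0.7 0.6] t 35.9
  -> tx 0.88 ty 0.30 tz -0.06 turn -0.01  (mm [35.1 12.  -2.3]) j1 j6 [0.45 1.86]
[ 76 189] [408.9 365.8]
[479 191] [442.2 144.3]
```

```bash
python3 -m jog '[{"grip":0.55,"tx":0.5,"ty":0.1,"tz":-0.05,"turn":0},{"grip":0.55,"tx":0.88,"ty":0.2,"tz":-0.05,"turn":0},{"grip":0.55,"tx":0.88,"ty":0.3,"tz":-0.05,"turn":0},{"grip":0.55,"tx":0.88,"ty":0.45,"tz":-0.05,"turn":0},{"grip":0.55,"tx":0.88,"ty":0.6,"tz":-0.05,"turn":0},{"grip":0.55,"tx":0.88,"ty":0.75,"tz":-0.05,"turn":0},{"grip":0.55,"tx":0.88,"ty":0.9,"tz":-0.05,"turn":0},{"grip":0.55,"tx":0.88,"ty":1.05,"tz":-0.05,"turn":0},{"grip":0.55,"tx":0.88,"ty":1.2,"tz":-0.05,"turn":0},{"grip":0.55,"tx":0.88,"ty":1.35,"tz":-0.05,"turn":0},{"grip":0.55,"tx":0.88,"ty":1.5,"tz":-0.05,"turn":0},{"grip":0.55,"tx":0.88,"ty":1.65,"tz":-0.05,"turn":0}]'
python3 - <<'E'
from h import *
to([622.9,265.5,-15],-81)
c=shot('wrist','w14');models(c,30)
E
```

```text
clock: 36.92
eef_pos: [445.2, 237.3, -16.4]
eef_rot: [-1.456, 1.569, -2.87]
wrist_force: [-7.8, -1.5, 6.0]
finger_gap: 51.4
tcp [445.2 237.3 -16.4] jaw -81.0 gap 51.4 F [-7.8 -1.5  6. ] t 36.9
  -> tx -0.04 ty 4.50 tz -0.00 turn -0.00  (mm [-1.8e+00  1.8e+02 -1.0e-01]) j1 j6 [0.42 1.83]
model px [428. 190.] xy 503.9 197.3  size 49 x 46  yaw 9.0 
model px [220. 183.] xy 492.6 288.9  size 49 x 45  yaw 8.8 
model px [520.  36.] xy 572.8 171.7  size 54 x 30  yaw -78.9  CUT
model px [321.  35.] xy 559.3 254.1  size 39 x 28  yaw -81.0  CUT
model px [128.  37.] xy 546.3 334.3  size 53 x 32  yaw -83.0  CUT
```

```bash
python3 -m jog '[{"grip":0.55,"tx":0,"ty":0.15,"tz":0,"turn":0},{"grip":0.55,"tx":0,"ty":0.32,"tz":0,"turn":0},{"grip":0.55,"tx":0,"ty":0.5,"tz":0,"turn":0},{"grip":0.55,"tx":0,"ty":0.7,"tz":0,"turn":0},{"grip":0.55,"tx":0,"ty":0.9,"tz":0,"turn":0},{"grip":0.55,"tx":0,"ty":1.1,"tz":0,"turn":0},{"grip":0.55,"tx":0,"ty":1.3,"tz":0,"turn":0},{"grip":0.55,"tx":0,"ty":1.5,"tz":0,"turn":0},{"grip":0.55,"tx":0,"ty":1.7,"tz":0,"turn":0},{"grip":0.55,"tx":0,"ty":1.9,"tz":0,"turn":0},{"grip":0.55,"tx":0,"ty":2.1,"tz":0,"turn":0},{"grip":0.55,"tx":0,"ty":2.3,"tz":0,"turn":0}]'
python3 -m jog '[{"grip":0.55,"tx":0,"ty":0.2,"tz":0,"turn":0},{"grip":0.55,"tx":0,"ty":0.4,"tz":0,"turn":0},{"grip":0.55,"tx":0,"ty":0.6,"tz":0,"turn":0},{"grip":0.55,"tx":-0.02,"ty":0.8,"tz":0,"turn":0},{"grip":0.55,"tx":-0.02,"ty":1.0,"tz":0,"turn":0},{"grip":0.55,"tx":-0.03,"ty":1.2,"tz":0,"turn":0},{"grip":0.55,"tx":-0.04,"ty":1.35,"tz":0,"turn":0},{"grip":0.55,"tx":-0.04,"ty":1.5,"tz":0,"turn":0},{"grip":0.55,"tx":-0.04,"ty":1.6,"tz":0,"turn":0},{"grip":0.55,"tx":-0.04,"ty":1.7,"tz":0,"turn":0}]'
python3 - <<'E'
from h import *
to([622.9,265.5,-14],-81)
E
```

```text
clock: 37.97
eef_pos: [536.0, 251.6, -16.7]
eef_rot: [-1.456, 1.569, -2.87]
wrist_force: [-6.9, 0.2, 2.6]
finger_gap: 51.6
clock: 38.8
eef_pos: [603.3, 262.3, -15.0]
eef_rot: [-1.478, 1.57, -2.891]
wrist_force: [-8.9, -1.5, 4.8]
finger_gap: 52.0
tcp [603.3 262.3 -15. ] jaw -81.0 gap 52.0 F [-8.9 -1.5  4.8] t 38.8
  -> tx -0.02 ty 0.50 tz -0.00 turn -0.00  (mm [-1.  19.8 -0.1]) j1 j6 [0.35 1.77]
```

```bash
python3 -m jog '[{"grip":0.55,"tx":0,"ty":0.1,"tz":0,"turn":0},{"grip":0.55,"tx":0,"ty":0.2,"tz":0,"turn":0},{"grip":0.55,"tx":0,"ty":0.3,"tz":0,"turn":0},{"grip":0.55,"tx":0,"ty":0.36,"tz":0,"turn":0},{"grip":0.55,"tx":0,"ty":0.4,"tz":0,"turn":0}]'
python3 -m jog '[{"grip":0.55,"tx":0,"ty":0.04,"tz":0,"turn":0},{"grip":0.55,"tx":0,"ty":0.08,"tz":0,"turn":0},{"grip":0.55,"tx":0,"ty":0.1,"tz":0,"turn":0}]'
```

```text
clock: 39.22
eef_pos: [619.1, 265.1, -14.2]
eef_rot: [-1.793, 1.57, 3.076]
wrist_force: [-10.3, -1.8, 7.6]
finger_gap: 51.7
clock: 39.47
eef_pos: [619.4, 265.0, -14.2]
eef_rot: [-1.479, 1.561, -2.893]
wrist_force: [-41.7, -11.0, 29.4]
finger_gap: 51.6
```

```bash
python3 -m jog '[{"grip":0.55,"tx":0,"ty":0.04,"tz":0,"turn":0},{"grip":0.55,"tx":0,"ty":0.06,"tz":0,"turn":0}]'
```

```text
clock: 39.63
eef_pos: [619.4, 265.0, -14.2]
eef_rot: [-1.468, 1.555, -2.881]
wrist_force: [-61.6, -15.5, 40.4]
finger_gap: 51.4
```

```bash
python3 -m jog '[{"grip":0.55,"tx":0,"ty":-0.15,"tz":0,"turn":0},{"grip":0.55,"tx":0,"ty":-0.4,"tz":0,"turn":0},{"grip":0.55,"tx":0,"ty":-0.9,"tz":0,"turn":0},{"grip":0.55,"tx":-0.5,"ty":-1.5,"tz":0,"turn":0},{"grip":0.55,"tx":-1.3,"ty":-1.8,"tz":0,"turn":0},{"grip":0.55,"tx":-2.2,"ty":-1.8,"tz":0,"turn":0},{"grip":0.55,"tx":-3.1,"ty":-1.8,"tz":0,"turn":0},{"grip":0.55,"tx":-4.0,"ty":-1.8,"tz":0,"turn":0},{"grip":0.55,"tx":-4.6,"ty":-1.8,"tz":0,"turn":0},{"grip":0.55,"tx":-4.6,"ty":-1.8,"tz":0,"turn":0}]'
python3 - <<'E'
from h import *
c=shot('wrist');cv2.imwrite('pics/w15.png',c['image'][:300,:,::-1])
to([340,-215,170],-4.4)
E
```

```text
clock: 40.47
eef_pos: [556.9, 255.4, 175.7]
eef_rot: [1.774, 1.56, 0.36]
wrist_force: [0.3, -0.2, 0.0]
finger_gap: 51.8
tcp [556.  255.1 172.4] jaw -81.0 gap 52.0 F [-0.  -0.2 -0.9] t 40.5
  -> tx -0.00 ty -7.17 tz 10.76 turn -12.77  (mm [-1.000e-01 -2.868e+02  4.306e+02]) j1 j6 [0.37 1.78]
```

View pics/w15.png

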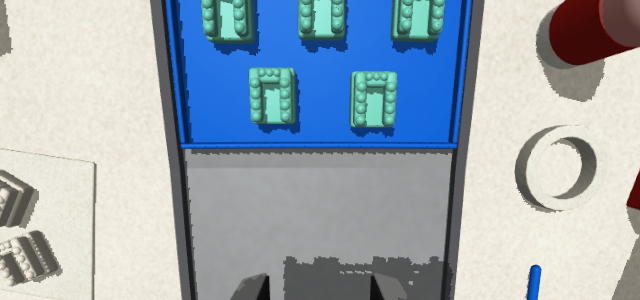

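```bash
python3 -m jog '[{"grip":0.45,"tx":0,"ty":-0.5,"tz":0.8,"turn":-1.1},{"grip":0.45,"tx":0,"ty":-1.0,"tz":1.65,"turn":-2.2},{"grip":0.45,"tx":0,"ty":-1.5,"tz":2.5,"turn":-3.3},{"grip":0.45,"tx":0,"ty":-2.0,"tz":3.35,"turn":-4.4},{"grip":0.45,"tx":0,"ty":-2.5,"tz":4.2,"turn":-5.5},{"grip":0.45,"tx":0,"ty":-3.0,"tz":5.0,"turn":-6.6},{"grip":0.45,"tx":0,"ty":-3.5,"tz":5.85,"turn":-7.7},{"grip":0.45,"tx":0,"ty":-4.0,"tz":6.7,"turn":-8.8},{"grip":0.45,"tx":0,"ty":-4.5,"tz":7.5,"turn":-9.9},{"grip":0.45,"tx":0,"ty":-5.0,"tz":8.35,"turn":-11},{"grip":0.45,"tx":0,"ty":-5.5,"tz":9.2,"turn":-12},{"grip":0.45,"tx":0,"ty":-6.0,"tz":10.0,"turn":-12.7}]'
python3 -m jog '[{"grip":0.45,"tx":0,"ty":0,"tz":0,"turn":0},{"grip":0.45,"tx":0,"ty":0,"tz":0,"turn":0}]'
python3 - <<'E'
from h import *
to([366,-217.5,53],-4.4)
E
```

```text
clock: 41.52
eef_pos: [388.3, -158.0, 168.3]
eef_rot: [2.932, 1.571, 2.835]
wrist_force: [0.6, 1.1, -0.2]
finger_gap: 42.2
clock: 41.68
eef_pos: [388.6, -157.8, 168.3]
eef_rot: [2.82, 1.57, 2.714]
wrist_force: [-0.1, 0.7, -0.3]
finger_gap: 42.3
tcp [ 388.6 -157.8  168.3] jaw -6.1 gap 42.3 F [-0.1  0.7 -0.3] t 41.7
  -> tx 2.88 ty -1.55 tz -0.40 turn -0.28  (mm [115.3 -61.8 -16.1]) j1 j6 [-0.47 -0.37]
```

```bash
python3 -m jog '[{"grip":0.45,"tx":0,"ty":-0.8,"tz":-0.4,"turn":-0.28},{"grip":0.45,"tx":0,"ty":-1.5,"tz":-0.4,"turn":-0.28},{"grip":0.45,"tx":0.7,"ty":-1.5,"tz":-0.4,"turn":-0.28},{"grip":0.45,"tx":1.4,"ty":-1.5,"tz":-0.4,"turn":-0.28},{"grip":0.45,"tx":2.1,"ty":-1.5,"tz":-0.4,"turn":-0.28},{"grip":0.45,"tx":2.88,"ty":-1.5,"tz":-0.4,"turn":-0.28},{"grip":0.45,"tx":2.88,"ty":-1.5,"tz":-0.4,"turn":-0.28},{"grip":0.1,"tx":2.88,"ty":-1.5,"tz":-0.4,"turn":-0.28},{"grip":0,"tx":2.88,"ty":-1.5,"tz":-0.4,"turn":-0.28},{"grip":0,"tx":2.88,"ty":-1.5,"tz":-0.4,"turn":-0.28},{"grip":0,"tx":2.88,"ty":-1.5,"tz":-0.4,"turn":-0.28},{"grip":0,"tx":2.88,"ty":-1.5,"tz":-0.4,"turn":-0.28}]' 30
python3 -m jog '[{"grip":0,"tx":0,"ty":0,"tz":0,"turn":0},{"grip":0,"tx":0,"ty":0,"tz":0,"turn":0}]'
```

```text
clock: 42.68
eef_pos: [367.7, -215.0, 54.8]
eef_rot: [-0.558, 1.569, -0.631]
wrist_force: [-5.2, 0.0, 2.9]
finger_gap: 12.2
clock: 42.85
eef_pos: [367.5, -215.0, 54.6]
eef_rot: [-0.486, 1.57, -0.56]
wrist_force: [-2.0, 2.2, 8.2]
finger_gap: 8.9
```

```bash
python3 -m jog '[{"grip":0,"tx":0,"ty":0,"tz":0.15,"turn":0},{"grip":0,"tx":0,"ty":0,"tz":0.4,"turn":0},{"grip":0,"tx":0,"ty":0,"tz":0.75,"turn":0},{"grip":0,"tx":0,"ty":0,"tz":1.1,"turn":0},{"grip":0,"tx":0,"ty":0,"tz":1.45,"turn":0},{"grip":0,"tx":0,"ty":0,"tz":1.8,"turn":0},{"grip":0,"tx":0,"ty":0,"tz":2.15,"turn":0},{"grip":0,"tx":0,"ty":0,"tz":2.5,"turn":0},{"grip":0,"tx":0,"ty":0,"tz":2.85,"turn":0},{"grip":0,"tx":0,"ty":0,"tz":3.2,"turn":0},{"grip":0,"tx":0,"ty":0,"tz":3.55,"turn":0},{"grip":0,"tx":0,"ty":0,"tz":3.85,"turn":0}]'
python3 -m jog '[{"grip":0,"tx":0,"ty":0,"tz":0.2,"turn":0},{"grip":0,"tx":0,"ty":0,"tz":0.4,"turn":0},{"grip":0,"tx":0,"ty":0,"tz":0.55,"turn":0},{"grip":0,"tx":0,"ty":0,"tz":0.65,"turn":0},{"grip":0,"tx":0,"ty":0,"tz":0.75,"turn":0},{"grip":0,"tx":0,"ty":0,"tz":0.85,"turn":0},{"grip":0,"tx":0,"ty":0,"tz":0.9,"turn":0}]'
```

```text
clock: 43.85
eef_pos: [521.6, -227.1, 54.6]
eef_rot: [-1.105, 1.569, -1.178]
wrist_force: [-4.0, -6.1, 5.8]
finger_gap: 8.9
clock: 44.43
eef_pos: [553.4, -229.5, 54.4]
eef_rot: [-3.054, 1.563, -3.128]
wrist_force: [-42.4, -2.0, 26.8]
finger_gap: 9.0
```

```bash
python3 -m jog '[{"grip":0,"tx":0,"ty":0,"tz":-0.12,"turn":0},{"grip":0.45,"tx":0,"ty":0,"tz":-0.12,"turn":0},{"grip":0.45,"tx":0,"ty":0,"tz":-0.12,"turn":0},{"grip":0.45,"tx":0,"ty":0,"tz":-0.12,"turn":0},{"grip":0.45,"tx":-0.6,"ty":0,"tz":-0.12,"turn":0},{"grip":0.45,"tx":-1.5,"ty":0,"tz":-0.12,"turn":0},{"grip":0.45,"tx":-2.4,"ty":0,"tz":-0.3,"turn":0},{"grip":0.45,"tx":-3.2,"ty":0,"tz":-1.1,"turn":0},{"grip":0.45,"tx":-3.6,"ty":0,"tz":-2.0,"turn":0},{"grip":0.45,"tx":-3.6,"ty":0,"tz":-3.0,"turn":0},{"grip":0.45,"tx":-3.6,"ty":0,"tz":-4,"turn":0},{"grip":0.45,"tx":-3.6,"ty":0,"tz":-4,"turn":0}]'
python3 - <<'E'
from h import *
c=shot('top','top_end');to([400,-200,200])
im=c['image'][:,:,::-1]
a=cv2.resize(im[110:300,160:300],(420,570),interpolation=cv2.INTER_CUBIC); b=cv2.resize(im[190:330,300:480],(380,296)); 
s=shot('side','side_end')['image'][110:250,220:420,::-1]; s=cv2.resize(s,(380,266))
cv2.imwrite('pics/fin.png',np.hstack([a,np.vstack([b,s,np.zeros((8,380,3),np.uint8)])]))
hsv=cv2.cvtColor(c['image'],cv2.COLOR_RGB2HSV)
red=cv2.inRange(hsv,(0,150,120),(6,255,255)); red[:,:345]=0; k=np.argwhere(red>0); print('red rows',k[:,0].min(),k[:,0].max())
o=cv2.imread('pics/top0.png')
for n,(u,v) in dict(bottle=(308,150),tape=(318,204),pen=(325,258),black=(317,306),purple=(451,319),wm1=(124,243),wm2=(133,265),mug=(522,270),jar=(522,229)).items():
    A=o[v-14:v+14,u-14:u+14].astype(float);B=im[v-14:v+14,u-14:u+14].astype(float);print(n,round(abs(A-B).mean(),1))
E
```

```text
clock: 45.43
eef_pos: [392.5, -215.8, 197.9]
eef_rot: [2.952, 1.57, 2.878]
wrist_force: [-0.2, 0.8, 1.1]
finger_gap: 42.2
tcp [ 395.2 -216.6  198.4] jaw -4.3 gap 42.3 F [ 0.  -0.8  1. ] t 45.5
  -> tx -0.04 ty 0.42 tz 0.09 turn 0.00  (mm [-1.6 17.   3.5]) j1 j6 [-0.58 -0.51]
red rows 99 217
bottle 3.8
tape 5.0
pen 5.1
black 4.2
purple 60.2
wm1 4.8
wm2 4.8
mug 3.9
jar 4.4
```

View pics/fin.png

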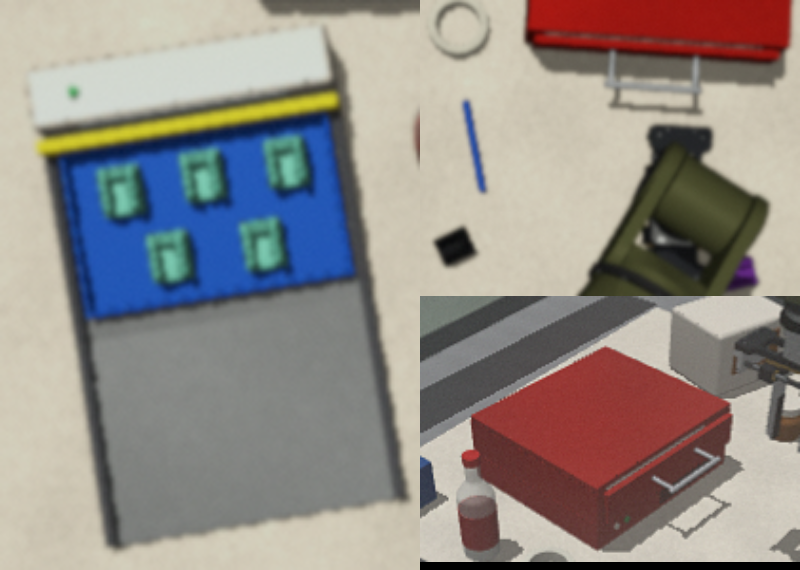

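Tray is against the stop with five models, and the drawer looks shut. However, I backed off 5 mm before the fingers had opened, so I may have pulled it out slightly. I'll push the bar once more with the fingers shut.

```bash
python3 -m jog '[{"grip":0,"tx":0.9,"ty":0,"tz":0,"turn":0},{"grip":0,"tx":1.8,"ty":0,"tz":0,"turn":0},{"grip":0,"tx":2.7,"ty":0,"tz":0.3,"turn":0},{"grip":0,"tx":3.6,"ty":0,"tz":0.9,"turn":0},{"grip":0,"tx":3.6,"ty":0,"tz":1.6,"turn":0},{"grip":0,"tx":3.6,"ty":0,"tz":2.3,"turn":0},{"grip":0,"tx":3.6,"ty":0,"tz":2.9,"turn":0},{"grip":0,"tx":3.6,"ty":0,"tz":3.1,"turn":0},{"grip":0,"tx":3.6,"ty":0,"tz":3.2,"turn":0},{"grip":0,"tx":3.6,"ty":0,"tz":3.3,"turn":0},{"grip":0,"tx":3.6,"ty":0,"tz":3.35,"turn":0},{"grip":0,"tx":3.6,"ty":0,"tz":3.4,"turn":0}]' 10
```

```text
clock: 46.53
eef_pos: [532.4, -226.9, 53.8]
eef_rot: [2.879, 1.571, 2.806]
wrist_force: [-0.2, 0.6, -0.1]
finger_gap: 0.6
```

```bash
python3 -m jog '[{"grip":0,"tx":0,"ty":0,"tz":0.05,"turn":0},{"grip":0,"tx":0,"ty":0,"tz":0.1,"turn":0},{"grip":0,"tx":0,"ty":0,"tz":0.15,"turn":0}]'
```

```text
clock: 46.78
eef_pos: [536.6, -227.3, 53.8]
eef_rot: [3.038, 1.566, 2.964]
wrist_force: [-29.3, 2.6, 16.6]
finger_gap: 0.2
```

```bash
python3 -m jog '[{"grip":0,"tx":0,"ty":0,"tz":-0.3,"turn":0},{"grip":0,"tx":0,"ty":0,"tz":-1.0,"turn":0},{"grip":0,"tx":0,"ty":0,"tz":-1.8,"turn":0},{"grip":0,"tx":-0.8,"ty":0,"tz":-2.6,"turn":0},{"grip":0,"tx":-1.7,"ty":0,"tz":-3.2,"turn":0},{"grip":0,"tx":-2.6,"ty":0,"tz":-3.2,"turn":0},{"grip":0,"tx":-2.6,"ty":0,"tz":-3.2,"turn":0},{"grip":0,"tx":-2.6,"ty":0,"tz":-3.2,"turn":0},{"grip":0,"tx":-2.6,"ty":0,"tz":-3.2,"turn":0}]'
python3 - <<'E'
from h import *
c=shot('top'); o=cv2.imread('pics/top_end.png')
d=abs(c['image'][:,:,::-1].astype(float)-o)
print('tray diff',d[130:290,170:300].mean(),'red rows',np.argwhere(cv2.inRange(cv2.cvtColor(c['image'],cv2.COLOR_RGB2HSV),(0,150,120),(6,255,255))[:,345:]>0)[:,0].max())
s=manip.read_state();print(s['clock'],s['eef_pos'],s['wrist_force'])
print(manip.sign_off())
E
```

```text
clock: 47.53
eef_pos: [411.0, -217.9, 157.4]
eef_rot: [-0.045, 1.571, -0.118]
wrist_force: [0.6, -0.2, -0.8]
finger_gap: 0.4
tray diff 0.8621153846153846 red rows 216
47.5833 [ 410.81179907 -217.70051639  156.67357525] [ 0.69825212  0.24206095 -0.1973624 ]
the job is handed in; nothing more can be done
None
```

The job is handed in at 47.6 s. All five teal models are in the tray, side by side and upright, the tray is against the yellow top stop, and the drawer is shut.

- **Drawer out:** I pulled it to its stop. The first two tries closed above the bar, because the fingertips sit about 30 mm above the reported tool point; the third, lower, gripped it. One model was knocked aside early on, and I measured it again before picking it.
- **Tray:** I pushed it up the ramp by its near wall until it met the stop. The push peaked at about 62 N sideways and 40 N vertically through the fingertips, which is more than was needed. The last picture shows the tray against the stop with all five models in it.
- **Drawer shut:** I backed off slightly before the fingers had opened, which may have pulled the drawer out by about a millimetre. I pushed it home again until it stopped at about 29 N.
- **Other objects:** The bottle, tape, pen, black and white models, mug and jar look unchanged from the first top picture. The purple model was hidden by the arm in that check, but no move went near it.
- **Disc:** It was last seen lying in the drawer before the final pick. I could not see it once the drawer was shut.

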